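# Gauge the thickness of a mango with the slip-clutch bench gauge

## Task

Gauge the mango that has just been weighed: take it off the scale's pan, lay it lengthwise and centred in the V saddle of the bench thickness gauge, let go of it, and slide the saddle fully home under the spindle. Then screw the spindle down clockwise by its ratchet knob until the pad bears on the fruit and the knob's slip clutch lets go, and stop at that first slip: no more than a tenth of a turn of slip in all, early slips included. Leave the pad bearing on the fruit, never press the fruit hard or drop it, and leave the other two mangoes, the marker and the sizing ring alone.

Things in the scene. Friction and masses are not known exactly. Their poses are not given: they have to be found in the camera images.
- mango: The mango to gauge, yellow, lying flat on the scale's steel pan (200 x 190 mm, its top 62 mm above the table). Nearly an ellipsoid: 124 mm long (own x), 64 mm wide (own y), and, as fruit differ, 55 to 60 mm thick (own z, up); about 0.3 kg, firm. Origin at mid-length and mid-width, 28 mm above its underside, so its top is 27 to 32 mm higher. Grip it across its width.
- gauge: The fixed bench gauge, green cast C-frame on a base 20 mm high. Origin on the table under the screw's axis; x is the way the saddle slides home. Its arm (44 mm wide in x, 137 to 165 mm above the table) overhangs from a column at y = +92 mm; the -y side is open. The base reaches from x -205 to +85 mm.
- saddle_seat (a point): Bottom of the V of the sliding saddle, mid-length, 50 mm above the table; x runs along the V (the way home), z up. Two rubber pads rise to either side at 25 degrees, 80 mm long, reaching 26 mm out in y. A seated mango, its length along x, has its centre about 31 mm above this point. The saddle's plate lies 12 mm below it, 100 x 85 mm.
- saddle (a joint): Travel of the saddle in m: 0 pulled out for loading (starts at 0 to 0.015, the V clear of the overhanging arm), 0.120 home against the stop, the middle of the V right under the spindle. It slides stiffly (about 2 N) and stays where it is left.
- saddle_ball (a point): Centre of the saddle's handle: a black ball, 24 mm in diameter, on a 10 mm post, 88 mm to the -y side of the V (saddle_seat's frame) and 21 mm above the V's bottom, so 71 mm above the table. Push it along the saddle's x, or pinch it from above.
- spindle: The screw spindle with the white pad at its foot, an aluminium drum fast to it above the arm and the knob on top. Origin at the centre of the pad's flat lower face (28 mm in diameter), 3 to 10 mm above a seated mango at the start. Clockwise from above (negative about +z) it goes down, drum and knob with it, 15 mm a turn (2.39 mm a radian). Turning it takes about 0.05 N m; left alone it stays.
- knob_grip (a point): On the screw's upright axis, half-way up the dark knob: 24 mm in diameter, from 18 mm below to 15 mm above here, on a 35 mm drum whose top is 27 mm below. It drives the drum by a drag clutch that slips at about 0.095 N m (pad bearing with about 20 N); the white line at its foot (own x) then leaves the drum's red one, met with it at the start. Pulling up on it makes it slip early.
- mango_green: Bystander: greenish mango in the cardboard tray at the back; origin at its centre.
- mango_pale: Bystander: pale mango in the same tray; origin at its centre.
- marker: Bystander: white marker pen with red cap, 125 mm long along its own x, 18 mm high, lying on the table at the right; origin under its middle.
- size_ring: Bystander: yellow plastic fruit sizing ring, 92 mm across, 10 mm high, flat on the table at the right; origin under its centre.
Mind the look-alikes: they are no part of the job. What is shaped like the mango but black or blue is not meant.

How it is judged:
By the outcome, as a careful person would: the job done as asked, in the order asked, and still so for the second after the job is handed in, with the robot touching nothing.
It also fails if it takes over 72 s, if anything falls off the work surface, if the arm or the gripper's body presses on something with over 40 N, if the wrist force passes 120 N, or if a joint passes its speed limit or range.

## Robot

A 7-joint arm with a two-finger parallel gripper is mounted at the origin on the work surface. World frame = base frame: x ahead of the robot, y to its left, z up, the work surface at z = 0. Lengths are in m, angles in rad, forces in N, time in s.
With the tool pointing down it reaches from about 0.4 to 0.85 m from the base axis. Payload 10.4 kg.
Tool frame: the origin (TCP) lies between the finger pads; the fingertips stand 8 mm ahead of it and the grasp point (between the pads) lies 11 mm behind it; z points along the fingers, x is the direction in which the jaws open and shut, and the axes are right-handed (so a half turn about z gives the same grasp; the last joint's range is limited). The gripper opens to 87 mm and grips with 3 to 60 N. Pads are 19 mm wide; open, the fingers measure 117 mm over their backs; the gripper's body (75 mm by 190 mm) begins 51 mm behind the grasp point.
Start: joints at [1.126, 0.332, -0.065, 1.46, 0.022, 1.35, -0.088], TCP at [0.256, -0.57, 0.231] pointing down, gripper open.
Joint ranges: [-2.6, 2.6], [-0.5, 2.12], [-1.47, 1.34], [0.16, 2.42], [-1.27, 4.41], [0.06, 2.06], [-2.6, 2.6]. Speed limits (rad/s): [2.22, 2.22, 2.79, 2.79, 3.14, 3.14, 3.14].

## Interface

Orientations are given as a unit quaternion [x, y, z, w].
In Python, from bench import r, viewer gives the robot as it stands.
- The arm moves only by the tool apply_moves, never from a script. Its argument "increments" is a list of rows, each an object with "grip": the closure in counts, from 0 (fully open) to 255 (shut); "xyz": the shift along the tool's x, y, z in mm, a list of three; "rotation": the turn, a rotation vector about the tool's x, y, z in degrees, a list of three. A call has 1 to 5 rows; each row is the pose to reach, as a shift and turn from the pose measured when the call began, along the tool's axes at that moment; what a row does not reach only later rows make up. A row lasts 1/8 s, in which the tool goes at most 62.5 mm and 10.7 degrees, less where a joint would pass 70% of its speed; a pose out of reach is approached as far as the arm can. A call with a gripper value outside its range is refused whole. The fingers move at their own pace and stop on an object; "squeeze" is the grip in N (left out, the last holds). Time passes only in rows, so rows that repeat a pose let the fingers close. It gives the time, the measured TCP pose, the force and the opening at its end, in the units of the state.
- r.read_state(): the state, without advancing time (a new reading comes with each control period).
- viewer.camera(name): name is "scene" or "top" or "wrist"; returns a dict with "img" (400x640x3 uint8, blue, green, red), "range_z" (400x640 float32, m along the optical axis (not along the pixel's ray), 0 where there is no reading), "vertical_fov" (degrees; the focal length in pixels is half the picture's height over the tangent of half this angle, whatever the lens; pixels are square), "cx", "cy" (the principal point, pixels), "rvec" (rotation vector, rad) and "tvec" (3), from world to camera coordinates, as OpenCV has them. Camera axes: x right, y down, z forward; pixel columns grow to the right and rows downward; lengths in m; the calibration is good to about 2 mm. The wrist camera is an equidistant fisheye: a pixel r from the principal point sees the ray r / f radians off the axis. A picture is of the moment at which its call begins.
- r.close_job(): hands the job in, once; it reports no verdict.
The state is a dict: "time": time; "joint_positions": joint angles; "joint_vel": joint speeds; "joint_torque": joint torques, N m; "ee_pos": TCP position; "eef_rot": TCP orientation; "ft_force": force on the tool from outside, world axes, zero at the start; "torque": the same for the moment, N m; "width": finger opening in m.
Only numpy, scipy, OpenCV 4.12 (cv2) and the standard library are available. Lean on these libraries where they do the work, as an engineer would, in place of code of your own. Each camera call takes 0.05 s, during which the arm holds its last target.

## Working session

There is one attempt and no reset: what is moved stays moved. The work goes in short steps, Python scripts to look and compute and a tool call to move; the robot and the scene stay as the last step left them, time stands still between calls to the robot, and variables do not carry over. Pictures are saved under pics/ and viewed, and the job is handed in when it is done.

Besides the shell and the picture viewer there is one more tool, called after "Request:" by a JSON object that holds its "method" and its "body", one argument or row to a line. apply_moves: Moves the arm, as the interface text tells. Its arguments: {"type":"object","properties":{"increments":{"type":"array","items":{"type":"object","properties":{"grip":{"type":"number"},"xyz":{"type":"array","items":{"type":"number"}},"rotation":{"type":"array","items":{"type":"number"}}}}},"squeeze":{"type":"number"}},"required":["increments"]}

```bash
ls; mkdir -p pics
cat > h.py <<'E'
import numpy as np, cv2
from scipy.spatial.transform import Rotation as R
from bench import r, viewer
def cam(n):
    c=viewer.camera(n); c['f']=200/np.tan(np.radians(c['vertical_fov'])/2)
    c['R']=cv2.Rodrigues(np.array(c['rvec'],float))[0]; c['t']=np.array(c['tvec'],float).ravel(); c['n']=n
    return c
def cloud(c):
    v,u=np.mgrid[0:c['img'].shape[0],0:c['img'].shape[1]]
    x=(u-c['cx'])/c['f'];y=(v-c['cy'])/c['f']
    if c['n']=='wrist':
        rr=np.hypot(x,y); k=np.where(rr>1e-6,np.tan(np.minimum(rr,1.5))/np.maximum(rr,1e-6),1); x=x*k;y=y*k
    z=c['range_z']; P=np.stack([x*z,y*z,z],-1)
    return (P-c['t'])@c['R']
def st():
    s=r.read_state(); q=R.from_quat(s['eef_rot'])
    print('t',round(s['time'],2),'p',np.round(s['ee_pos'],4),'R',np.round(q.as_matrix(),3).tolist(),'F',np.round(s['ft_force'],2),'T',np.round(s['torque'],3),'w',round(s['width'],4))
    return s
def delta(p,Rm=None):
    "shift mm and rotvec deg in tool frame to reach world p, rot matrix"
    s=r.read_state(); q=R.from_quat(s['eef_rot'])
    d=q.inv().apply(np.array(p)-s['ee_pos'])*1000
    rv=np.zeros(3) if Rm is None else np.degrees((q.inv()*R.from_matrix(Rm)).as_rotvec())
    print('d mm',np.round(d,1),'rot',np.round(rv,1)); return d,rv
E
python3 - <<'E'
from h import *
st()
for n in ['scene','top','wrist']:
    c=cam(n); cv2.imwrite(f'pics/{n}0.png',c['img']); np.savez(f'{n}0.npz',**{k:v for k,v in c.items()}); print(n,c['f'],c['cx'],c['cy'],-c['R'].T@c['t'],c['R'][2])
E
```

```text
pics
t 0.0 p [ 0.2557 -0.5699  0.2297] R [[0.409, -0.912, -0.001], [-0.912, -0.409, 0.001], [-0.001, 0.0, -1.0]] F [ 0.92  0.16 -0.2 ] T [-0.004 -0.013  0.005] w 0.0871
scene 373.51053275275075 322.933320471185 200.98880503992166 [ 1.46837053 -0.02378377  0.85366754] [-0.79916312  0.10131859 -0.59251401]
top 469.19942097638693 319.44276577078404 206.38924700038186 [0.37123301 0.08364044 1.39370138] [ 0.08842442  0.0048997  -0.99607084]
wrist 309.70691628693146 317.38745245845945 202.59949204518554 [ 0.32609849 -0.53827585  0.38212804] [-0.2533857  -0.11399108 -0.96062569]
```

View pics/scene0.png

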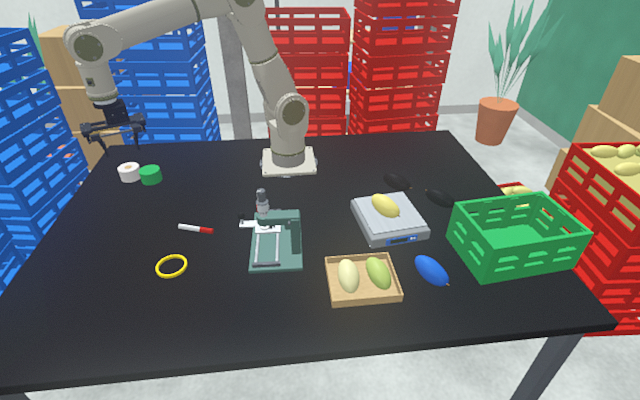

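View pics/top0.png

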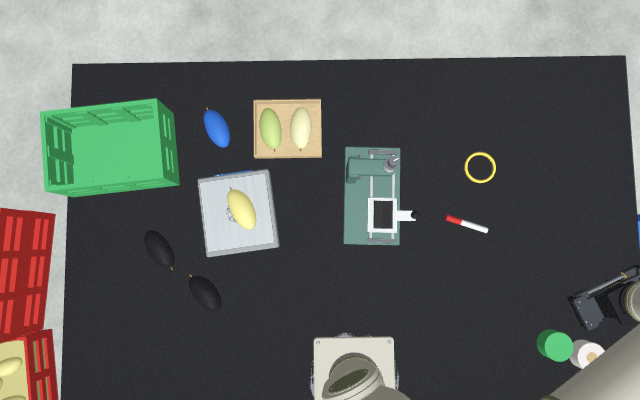

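View pics/wrist0.png

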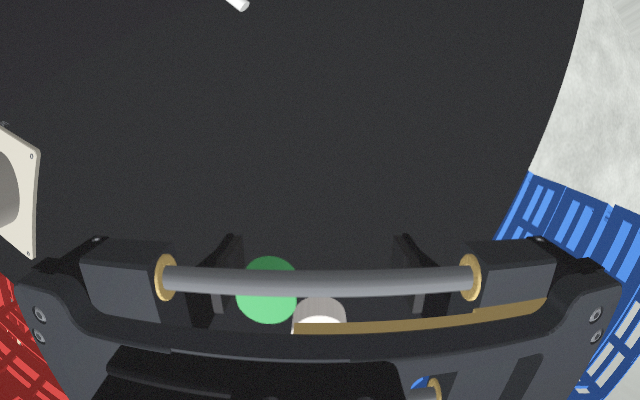

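The views show the yellow mango on the pan at (241,210) in top. The gauge is around (373,195), with its saddle pulled toward the robot at (383,215), its handle at about (412,216), and the spindle at about (391,163).

Run:
```python
from h import *
def ld(n):
    d=np.load(f'{n}0.npz',allow_pickle=True); c={k:d[k] for k in d.files}
    for k in('f','cx','cy'): c[k]=float(c[k])
    c['n']=n; return c
for n in['scene','top']:
    c=ld(n); P=cloud(c); hsv=cv2.cvtColor(c['img'],cv2.COLOR_BGR2HSV)
    H,S,V=[hsv[...,i].astype(int) for i in range(3)]
    print(n,'table z',np.median(P[230:300,330:480,2] if n=='scene' else P[250:320,430:520,2]))
    # mango
    m=(H>18)&(H<34)&(S>90)&(P[...,2]>.062)&(P[...,2]<.15)&(np.abs(P[...,0]-.5)<.3)&(np.abs(P[...,1]-.28)<.1)
    k,l,s,ce=cv2.connectedComponentsWithStats(m.astype(np.uint8)); i=1+s[1:,4].argmax(); m=l==i
    Q=P[m]; print('mango px',s[i],'mean',Q.mean(0),'zmax',np.percentile(Q[:,2],[50,98,100]))
    X=Q[:,:2]; (cx,cy),(a,b),an=cv2.minAreaRect((X*1000).astype(np.float32)); print('rect',cx,cy,a,b,an)
    w,v=np.linalg.eigh(np.cov(X.T)); print('pca ang',np.degrees(np.arctan2(v[1,1],v[0,1])),np.sqrt(w))
    reg=(P[...,0]>.3)&(P[...,0]<.75)&(P[...,1]>-.25)&(P[...,1]<.12)
    # plates/white saddle etc
    wh=reg&(V>190)&(S<40)&(P[...,2]>.02)
    print('white',wh.sum(),P[wh].min(0),P[wh].max(0))
    gr=reg&(H>65)&(H<95)&(S>50)&(V>40)
    print('green z hist',np.histogram(P[gr][:,2],bins=np.arange(0,.2,.01)))
    g=gr&(np.abs(P[...,2]-.02)<.004); G=P[g]; print('base top',np.median(G[:,2]),cv2.minAreaRect((G[:,:2]*1000).astype(np.float32)))
    g=gr&(np.abs(P[...,2]-.165)<.005); G=P[g]; 
    if len(G)>5: print('arm top',len(G),np.median(G[:,2]),cv2.minAreaRect((G[:,:2]*1000).astype(np.float32)))
    hi=reg&(P[...,2]>.172); G=P[hi]; print('knob etc',len(G),G.mean(0) if len(G) else '',G.min(0),G.max(0))
    x0,y0,x1,y1=(220,170,320,285) if n=='scene' else (330,130,430,260)
    cv2.imwrite(f'pics/{n}z.png',cv2.resize(c['img'][y0:y1,x0:x1],None,fx=5,fy=5,interpolation=cv2.INTER_CUBIC))
```

```text
scene table z 0.005047808609844384
mango px [372 194  27  23 387] mean [0.50769835 0.30678828 0.10483902] zmax [0.10631501 0.12035053 0.12232637]
rect 497.1209716796875 306.4112243652344 117.35871887207031 47.99856948852539 33.24052429199219
pca ang -143.6615565513361 [0.01186539 0.02830781]
white 402 [ 0.45234523 -0.18277386  0.02223163] [ 0.64848614 -0.04498902  0.25461134]
green z hist (array([ 53, 584, 897,  29,  22,  30,  21,  21,  23,  27,  24,  25,  40,
        34,  94, 125, 343,   0,   0]), array([0.  , 0.01, 0.02, 0.03, 0.04, 0.05, 0.06, 0.07, 0.08, 0.09, 0.1 ,
       0.11, 0.12, 0.13, 0.14, 0.15, 0.16, 0.17, 0.18, 0.19]))
base top 0.02062760016190849 ((530.6205444335938, -61.065277099609375), (164.5789031982422, 290.4432067871094), 87.91724395751953)
arm top 343 0.1651752646707784 ((592.5833740234375, -47.62405776977539), (48.52454376220703, 126.70075225830078), 0.39425843954086304)
knob etc 268 [ 0.595137   -0.09067039  0.21738678] [ 0.57601982 -0.10888171  0.17212496] [ 0.60444839 -0.07403607  0.25461134]
top table z 0.0009777004970901479
mango px [228 190  27  32 302] me
[... 270 characters left out ...]
4] [0.64216591 0.08364044 1.39370138]
green z hist (array([  20, 1165, 1620,    4,    5,   15,    9,    7,    4,    7,    8,
         18,    8,    3,   14,   61,  597,   19,    0]), array([0.  , 0.01, 0.02, 0.03, 0.04, 0.05, 0.06, 0.07, 0.08, 0.09, 0.1 ,
       0.11, 0.12, 0.13, 0.14, 0.15, 0.16, 0.17, 0.18, 0.19]))
base top 0.020328077906176113 ((524.469970703125, -63.87091827392578), (164.66650390625, 289.9093017578125), 87.615478515625)
arm top 597 0.16522445176520853 ((584.7056274414062, -50.639442443847656), (126.67395782470703, 51.41909408569336), 88.63275909423828)
knob etc 1197 [0.40566864 0.05506782 1.2008952 ] [ 0.37123301 -0.11173834  0.1720239 ] [0.59969883 0.08364044 1.39370138]
```

```bash
python3 -c "
import cv2
a=cv2.imread('pics/scenez.png');b=cv2.imread('pics/topz.png');print(a.shape,b.shape)"
```

```text
(575, 500, 3) (650, 500, 3)
```

View pics/scenez.png

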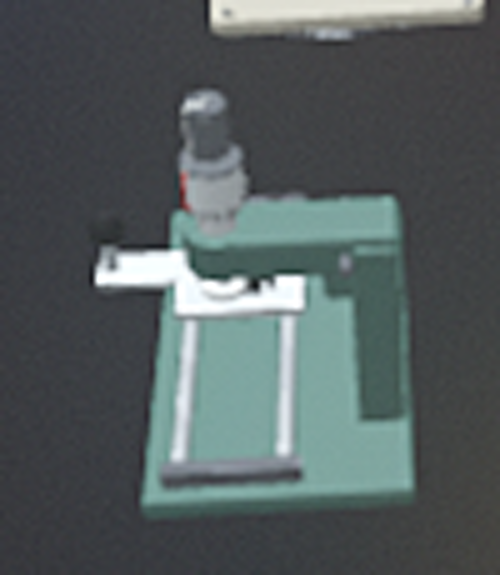

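View pics/topz.png

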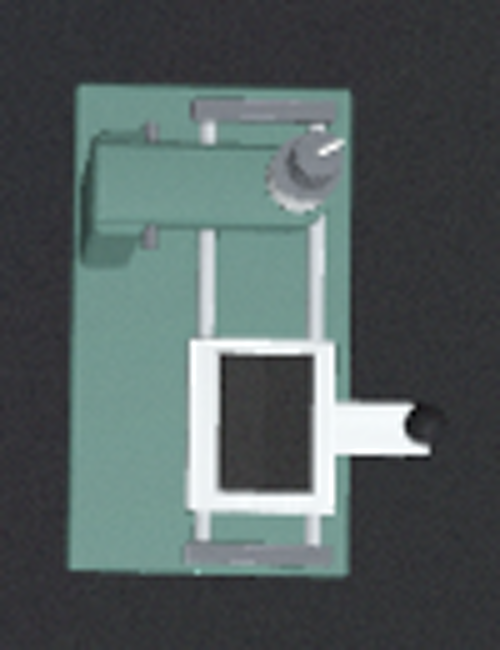

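```bash
cat >> h.py <<'E'
def go(p,th,maxrot=53):
    "print increment toward p, yaw th deg (tool down)"
    a=np.radians(th); x=np.array([np.cos(a),np.sin(a),0]); z=np.array([0,0,-1.]); Rm=np.stack([x,np.cross(z,x),z],1)
    s=st(); q=R.from_quat(s['eef_rot']); X=q.as_matrix()[:,0]; print('yaw now',np.degrees(np.arctan2(X[1],X[0])),'j',np.round(s['joint_positions'],2))
    return delta(p,Rm)
E
python3 - <<'E'
from h import *
go([.45,-.1,.36],0)
E
```

```text
t 0.15 p [ 0.2558 -0.57    0.23  ] R [[0.409, -0.912, -0.0], [-0.912, -0.409, 0.001], [-0.001, 0.0, -1.0]] F [-0.28 -0.13  0.87] T [-0.004  0.049 -0.027] w 0.0869
yaw now -65.83010012070743 j [ 1.13  0.33 -0.06  1.46  0.02  1.35 -0.09]
d mm [-349.4 -369.6 -129.7] rot [ -0.    0.1 -65.8]
```

Request:
{"method": "apply_moves", "body": {
  "increments": [
    {"grip": 0, "xyz": [-40, -40, -60], "rotation": [0, 0, -10]},
    {"grip": 0, "xyz": [-85, -85, -110], "rotation": [0, 0, -20]},
    {"grip": 0, "xyz": [-130, -130, -130], "rotation": [0, 0, -30]},
    {"grip": 0, "xyz": [-175, -175, -130], "rotation": [0, 0, -40]},
    {"grip": 0, "xyz": [-220, -220, -130], "rotation": [0, 0, -50]}
  ]
}}

```text
time: 0.78
ee_pos: [0.3529, -0.3146, 0.3583]
eef_rot: [0.991, -0.135, 0.0, 0.0]
ft_force: [1.0, 0.3, 0.2]
width: 0.0869
```

Run:
```python
from h import *
go([.50,.1,.36],40)
```

```text
t 0.78 p [ 0.3529 -0.3146  0.3583] R [[0.964, -0.267, 0.0], [-0.267, -0.964, -0.0], [0.0, 0.0, -1.0]] F [1.05 0.27 0.17] T [-0.031 -0.155  0.026] w 0.0869
yaw now -15.515323147626711 j [ 0.95 -0.03 -0.31  1.61 -0.01  1.56  0.37]
d mm [  30.9 -438.8   -1.7] rot [  0.   -0.  -55.5]
```

Request:
{"method": "apply_moves", "body": {
  "increments": [
    {"xyz": [6, -60, 0], "rotation": [0, 0, -10.5]},
    {"xyz": [12, -120, 0], "rotation": [0, 0, -21]},
    {"xyz": [18, -180, 0], "rotation": [0, 0, -31.5]},
    {"xyz": [24, -240, 0], "rotation": [0, 0, -42]},
    {"xyz": [30, -300, 0], "rotation": [0, 0, -52]}
  ]
}}

```text
$.increments[0]: bad value
```

Run:
```python
from h import *
go([.50,.308,.30],90)
```

```text
t 0.78 p [ 0.3529 -0.3146  0.3583] R [[0.964, -0.267, 0.0], [-0.267, -0.964, -0.0], [0.0, 0.0, -1.0]] F [1.05 0.27 0.17] T [-0.031 -0.155  0.026] w 0.0869
yaw now -15.515323147626711 j [ 0.95 -0.03 -0.31  1.61 -0.01  1.56  0.37]
d mm [ -24.8 -639.3   58.2] rot [   0.    -0.  -105.5]
```

Grip is required in each row.

Request:
{"method": "apply_moves", "body": {
  "increments": [
    {"grip": 0, "xyz": [6, -60, 0], "rotation": [0, 0, -10.5]},
    {"grip": 0, "xyz": [12, -120, 0], "rotation": [0, 0, -21]},
    {"grip": 0, "xyz": [18, -180, 0], "rotation": [0, 0, -31.5]},
    {"grip": 0, "xyz": [24, -240, 0], "rotation": [0, 0, -42]},
    {"grip": 0, "xyz": [30, -300, 0], "rotation": [0, 0, -52]}
  ]
}}

```text
time: 1.4
ee_pos: [0.4623, -0.0317, 0.3583]
eef_rot: [0.949, 0.316, 0.0, 0.0]
ft_force: [1.0, -1.1, -0.2]
width: 0.0871
```

Run:
```python
from h import *
go([.48,.2,.30],90)
```

```text
t 1.4 p [ 0.4623 -0.0317  0.3583] R [[0.801, 0.599, 0.001], [0.599, -0.801, -0.001], [0.0, 0.001, -1.0]] F [ 1.04 -1.06 -0.2 ] T [-0.028 -0.208 -0.023] w 0.0871
yaw now 36.8046356985155 j [ 0.64 -0.04 -0.63  1.61 -0.02  1.56  0.64]
d mm [ 153.  -174.9   58.2] rot [  0.1   0.  -53.2]
```

Request:
{"method": "apply_moves", "body": {
  "increments": [
    {"grip": 0, "xyz": [33, -38, 0], "rotation": [0, 0, -10.5]},
    {"grip": 0, "xyz": [66, -75, 0], "rotation": [0, 0, -21]},
    {"grip": 0, "xyz": [99, -112, 20], "rotation": [0, 0, -31.5]},
    {"grip": 0, "xyz": [130, -150, 40], "rotation": [0, 0, -42]},
    {"grip": 0, "xyz": [160, -180, 58], "rotation": [0, 0, -52]}
  ]
}}

```text
time: 2.02
ee_pos: [0.4821, 0.21, 0.2996]
eef_rot: [0.712, 0.702, 0.0, 0.001]
ft_force: [1.1, -1.2, 0.1]
width: 0.0871
```

Run:
```python
from h import *
go([.50,.308,.26],124)
```

```text
t 2.02 p [0.4821 0.21   0.2996] R [[0.014, 1.0, 0.001], [1.0, -0.014, -0.001], [-0.001, 0.001, -1.0]] F [ 1.07 -1.2   0.06] T [ 0.009 -0.175 -0.054] w 0.0871
yaw now 89.17799142738403 j [ 0.32  0.17 -0.91  1.57  0.14  1.46  0.96]
d mm [98.2 16.4 39.6] rot [  0.    0.1 -34.8]
```

Request:
{"method": "apply_moves", "body": {
  "increments": [
    {"grip": 0, "xyz": [33, 5, 10], "rotation": [0, 0, -10]},
    {"grip": 0, "xyz": [66, 10, 20], "rotation": [0, 0, -20]},
    {"grip": 0, "xyz": [98, 16, 30], "rotation": [0, 0, -30]},
    {"grip": 0, "xyz": [98, 16, 40], "rotation": [0, 0, -35]},
    {"grip": 0, "xyz": [98, 16, 40], "rotation": [0, 0, -35]}
  ]
}}

```text
time: 2.65
ee_pos: [0.4992, 0.3076, 0.2585]
eef_rot: [0.468, 0.884, -0.001, -0.0]
ft_force: [0.4, -0.6, 0.4]
width: 0.0871
```

```bash
cat >> h.py <<'E'
def mango(c,ctr,zmin=.066,rad=.1):
    P=cloud(c); hsv=cv2.cvtColor(c['img'],cv2.COLOR_BGR2HSV); H,S,V=[hsv[...,i].astype(int) for i in range(3)]
    m=(H>18)&(H<36)&(S>80)&(P[...,2]>zmin-.01)&(P[...,2]<.2)&(np.hypot(P[...,0]-ctr[0],P[...,1]-ctr[1])<rad)
    k,l,s,ce=cv2.connectedComponentsWithStats(m.astype(np.uint8)); i=1+s[1:,4].argmax(); m=l==i
    return P,m,s[i]
E
python3 - <<'E'
from h import *
st(); c=cam('wrist'); cv2.imwrite('pics/w1.png',c['img'])
P,m,s=mango(c,(.5,.308)); Q=P[m]; print(s,Q.mean(0),np.percentile(Q[:,2],[1,50,98,100]))
print(cv2.minAreaRect((Q[:,:2]*1000).astype(np.float32)))
# silhouettes cast on z=0.09
h,i=np.histogram(P[...,2],bins=40,range=(.0,.16)); print('pan', i[h[5:].argmax()+5], 'pan z', np.median(P[(P[...,2]>.05)&(P[...,2]<.07)][:,2]))
# sphere: top region, fit ellipsoid-like quadratic
t=Q[Q[:,2]>Q[:,2].max()-.012]; X=t-t.mean(0)
A=np.c_[X[:,0]**2,X[:,0]*X[:,1],X[:,1]**2,X[:,0],X[:,1],np.ones(len(X))]; co=np.linalg.lstsq(A,X[:,2],rcond=None)[0]
Hs=np.array([[2*co[0],co[1]],[co[1],2*co[2]]]); apex=np.linalg.solve(Hs,-co[3:5])+t.mean(0)[:2]; w,v=np.linalg.eigh(Hs); print('apex',apex,'curv',w,'long axis',np.degrees(np.arctan2(v[1,1],v[0,1])))
E
```

```text
t 2.65 p [0.4992 0.3076 0.2585] R [[-0.562, 0.827, -0.001], [0.827, 0.562, -0.001], [-0.001, -0.002, -1.0]] F [ 0.44 -0.56  0.44] T [ 0.207 -0.108 -0.014] w 0.0871
[ 297  122   61  111 2236] [0.49954077 0.31111548 0.10657158] [0.09522397 0.10700846 0.11478732 0.1169549 ]
((487.6007080078125, 310.50665283203125), (120.67186737060547, 60.59895706176758), 27.10747718811035)
pan 0.06 pan z 0.05998853293744541
apex [0.48467616 0.30996093] curv [-35.5990519   -9.42245045] long axis -152.20680423819448
```

View pics/w1.png

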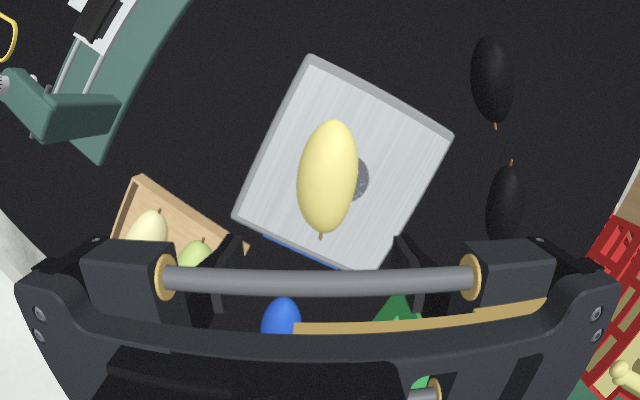

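The wrist view shows the mango at (328,177) on the pan, stem toward (321,238), with the bystanders clear. It measures 121×61 mm, centred at (0.487, 0.310), long axis at 27°.

Run:
```python
from h import *
go([.487,.310,.080],117.4)
```

```text
t 2.7 p [0.4995 0.3074 0.2593] R [[-0.56, 0.829, 0.0], [0.829, 0.56, -0.001], [-0.001, -0.001, -1.0]] F [ 0.61 -0.64  0.61] T [ 0.161 -0.118 -0.006] w 0.087
yaw now 124.04741055611422 j [ 0.15  0.4  -1.01  1.48  0.33  1.45  1.3 ]
d mm [  9.3  -8.8 179.3] rot [-0.   0.1  6.6]
```

Request:
{"method": "apply_moves", "body": {
  "increments": [
    {"grip": 0, "xyz": [9, -9, 30], "rotation": [0, 0, 6.6]},
    {"grip": 0, "xyz": [9, -9, 75], "rotation": [0, 0, 6.6]},
    {"grip": 0, "xyz": [9, -9, 120], "rotation": [0, 0, 6.6]},
    {"grip": 0, "xyz": [9, -9, 150], "rotation": [0, 0, 6.6]},
    {"grip": 0, "xyz": [9, -9, 165], "rotation": [0, 0, 6.6]}
  ]
}}

```text
time: 3.32
ee_pos: [0.4871, 0.3087, 0.0934]
eef_rot: [0.52, 0.854, -0.001, 0.0]
ft_force: [-0.8, 0.9, 0.6]
width: 0.0871
```

Run:
```python
from h import *
go([.487,.310,.080],117.4)
c=cam('wrist'); cv2.imwrite('pics/w2.png',c['img'])
```

```text
t 3.33 p [0.4871 0.3087 0.0934] R [[-0.458, 0.889, -0.0], [0.889, 0.458, -0.002], [-0.002, -0.001, -1.0]] F [-0.84  0.86  0.57] T [ 0.159 -0.137 -0.006] w 0.0871
yaw now 117.28903193730055 j [ 0.08  0.51 -0.92  1.71  0.44  1.15  1.09]
d mm [ 1.3  0.5 13.4] rot [-0.1  0.1 -0.1]
```

View pics/w2.png

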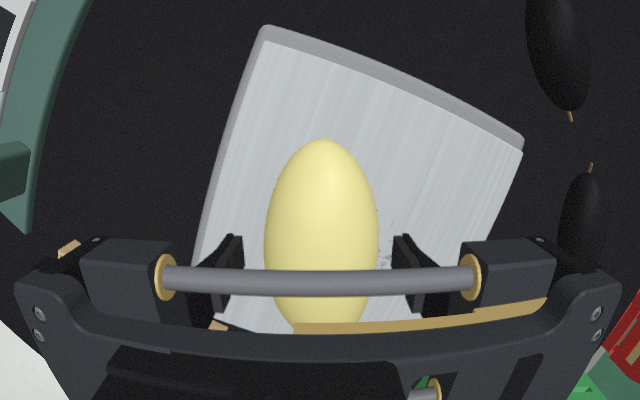

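The mango spans 264–379 between fingers at 243 and 395, so it is well centred and aligned.

Request:
{"method": "apply_moves", "body": {
  "increments": [
    {"grip": 0, "xyz": [1, 0.5, 8], "rotation": [0, 0, 0]},
    {"grip": 0, "xyz": [1, 0.5, 13], "rotation": [0, 0, 0]},
    {"grip": 120, "xyz": [1, 0.5, 13], "rotation": [0, 0, 0]},
    {"grip": 120, "xyz": [1, 0.5, 13], "rotation": [0, 0, 0]},
    {"grip": 120, "xyz": [1, 0.5, 13], "rotation": [0, 0, 0]}
  ],
  "squeeze": 12
}}

```text
time: 4.0
ee_pos: [0.4869, 0.3097, 0.0796]
eef_rot: [0.52, 0.854, -0.001, 0.0]
ft_force: [-1.4, 0.5, -0.1]
width: 0.0648
```

Run:
```python
from h import *
st()
```

```text
t 4.0 p [0.4869 0.3097 0.0796] R [[-0.459, 0.889, -0.001], [0.889, 0.459, -0.002], [-0.002, -0.002, -1.0]] F [-1.38  0.47 -0.09] T [ 0.114 -0.076 -0.024] w 0.0648
```

Request:
{"method": "apply_moves", "body": {
  "increments": [
    {"grip": 120, "xyz": [0, 0, -8], "rotation": [0, 0, 0]},
    {"grip": 120, "xyz": [0, 0, -30], "rotation": [0, 0, 0]},
    {"grip": 120, "xyz": [0, 0, -60], "rotation": [0, 0, 0]},
    {"grip": 120, "xyz": [0, 0, -100], "rotation": [0, 0, 0]},
    {"grip": 120, "xyz": [0, 0, -140], "rotation": [0, 0, 0]}
  ]
}}

```text
time: 4.62
ee_pos: [0.4867, 0.3102, 0.2223]
eef_rot: [0.52, 0.854, -0.001, 0.0]
ft_force: [0.6, -0.5, -4.1]
width: 0.0618
```

```bash
cat >> h.py <<'E'
def ld(n):
    d=np.load(f'{n}0.npz',allow_pickle=True); c={k:d[k] for k in d.files}
    for k in('f','cx','cy'): c[k]=float(c[k])
    c['n']=n; return c
def ray(c,u,v,z):
    x=(np.asarray(u,float)-c['cx'])/c['f'];y=(np.asarray(v,float)-c['cy'])/c['f']
    if c['n']=='wrist':
        rr=np.hypot(x,y); k=np.tan(rr)/np.maximum(rr,1e-9); x=x*k;y=y*k
    d=np.stack([x,y,np.ones_like(x)],-1)@c['R']; o=-c['R'].T@c['t']
    return o+d*((z-o[2])/d[...,2])[...,None]
E
python3 - <<'E'
from h import *
st()
c=ld('top'); P=cloud(c); hsv=cv2.cvtColor(c['img'],cv2.COLOR_BGR2HSV); H,S,V=[hsv[...,i].astype(int) for i in range(3)]
# white plate mask in window
m=np.zeros(V.shape,np.uint8); w=(V>150)&(S<50); m[195:236,366:420]=w[195:236,366:420]
for v in range(193,238,3): print(v,''.join('%4d'%V[v,u] for u in range(364,422,2)))
# plate z and contour
z=np.median(P[...,2][m>0]); print('plate z',z)
Q=P[(m>0)]; print(Q.min(0),Q.max(0))
v,u=np.nonzero(m); Q=ray(c,u,v,.038); pl=u<402
print(cv2.minAreaRect((Q[pl][:,:2]*1000).astype(np.float32)))
print('ball depth pts'); 
b=(P[...,2]>.055)&(P[...,2]<.09); bb=np.zeros_like(b); bb[205:228,400:430]=b[205:228,400:430]; print(P[bb])
E
```

```text
t 4.62 p [0.4867 0.3102 0.2223] R [[-0.459, 0.888, -0.0], [0.888, 0.459, -0.002], [-0.002, -0.001, -1.0]] F [ 0.64 -0.47 -4.1 ] T [ 0.145 -0.192  0.014] w 0.0618
193  150 153 153 201 216 154 153 153 153 152 151 153 152 154 203 190 150 154  46  53  53  54  54  55  51  54  54  52  53
196  153 153 148 200 188 154 153 154 153 154 153 153 153 153 204 189 153 151  46  58  51  54  53  52  51  52  51  56  54
199  153 151 252 242 241 238 238 240 242 243 243 243 244 241 240 244 242 151  48  58  53  52  53  56  54  56  56  49  56
202  152 151 255 242 242  51  63  64  64  60  59  58  60  60 103 243 249 152  52  54  48  53  57  54  55  56  56  56  56
205  154 152 255 243 241  55  65  64  66  64  57  57  59  61 103 245 249 152  54  53  57  55  52  57  56  52  51  55  54
208  153 153 245 243 241  54  64  62  64  63  59  58  57  59 103 245 249 151  54  53  57  57  55  54  53  54  57  57  55
211  153 152 245 244 241  52  64  64  63  63  59  55  61  61 139 246 252 244 244 244 244 245 245 245 172  33  39  52  51
214  153 154 245 244 242  57  66  62  61  60  57  57  60  58 142 246 252 249 251 250 250 25
[... 2539 characters left out ...]
 0.45665412 -0.17330171  0.08604024]
 [ 0.45694851 -0.1771025   0.08092982]
 [ 0.45693475 -0.17997806  0.08053639]
 [ 0.45673947 -0.18229072  0.08292532]
 [ 0.45691159 -0.18574787  0.07968172]
 [ 0.45446588 -0.16924467  0.07770571]
 [ 0.45422328 -0.17142355  0.08091868]
 [ 0.45417128 -0.1741806   0.08111808]
 [ 0.45405135 -0.17672309  0.08239345]
 [ 0.4539943  -0.17945976  0.08267377]
 [ 0.45422257 -0.18311219  0.07843259]
 [ 0.4545451  -0.18708974  0.07269273]
 [ 0.45233121 -0.17128225  0.06664359]
 [ 0.45187318 -0.17277845  0.07349115]
 [ 0.45152986 -0.17461303  0.07846646]
 [ 0.45148628 -0.17740035  0.07853457]
 [ 0.45126962 -0.17961801  0.0814404 ]
 [ 0.4517815  -0.18424558  0.07239843]]
```

Run:
```python
from h import *
go([.45,.05,.24],88)
```

```text
t 4.62 p [0.4867 0.3102 0.2223] R [[-0.459, 0.888, -0.0], [0.888, 0.459, -0.002], [-0.002, -0.001, -1.0]] F [ 0.64 -0.47 -4.1 ] T [ 0.145 -0.192  0.014] w 0.0618
yaw now 117.34299700949374 j [ 0.13  0.39 -0.99  1.56  0.33  1.37  1.16]
d mm [-214.3 -152.1  -17.2] rot [-0.   0.1 29.3]
```

Request:
{"method": "apply_moves", "body": {
  "increments": [
    {"grip": 120, "xyz": [-30, -21, -17], "rotation": [0, 0, 4]},
    {"grip": 120, "xyz": [-75, -53, -17], "rotation": [0, 0, 11]},
    {"grip": 120, "xyz": [-120, -85, -17], "rotation": [0, 0, 18]},
    {"grip": 120, "xyz": [-165, -117, -17], "rotation": [0, 0, 25]},
    {"grip": 120, "xyz": [-200, -142, -17], "rotation": [0, 0, 29]}
  ]
}}

```text
time: 5.25
ee_pos: [0.4519, 0.0655, 0.2411]
eef_rot: [0.719, 0.695, -0.001, 0.002]
ft_force: [1.6, -0.0, -3.5]
width: 0.0614
```

Request:
{"method": "apply_moves", "body": {
  "increments": [
    {"grip": 120, "xyz": [0, 0, 0], "rotation": [0, 0, 0]}
  ]
}}

```text
time: 5.38
ee_pos: [0.4516, 0.0625, 0.2422]
eef_rot: [0.721, 0.693, -0.001, 0.003]
ft_force: [0.7, 1.1, -3.3]
width: 0.0618
```

Run:
```python
from h import *
st()
c=cam('wrist'); cv2.imwrite('pics/w3.png',c['img'])
np.savez('wrist0.npz',**c)
```

```text
t 5.38 p [0.4516 0.0625 0.2422] R [[0.038, 0.999, 0.002], [0.999, -0.038, -0.005], [-0.005, 0.002, -1.0]] F [ 0.7   1.15 -3.31] T [ 0.174 -0.174 -0.051] w 0.0618
```

View pics/w3.png

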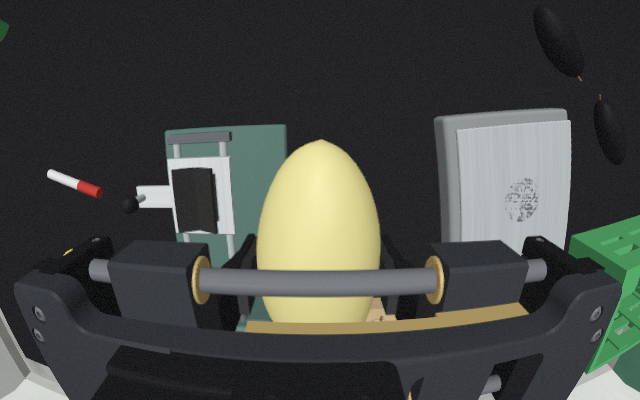

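The wrist view shows the held mango, the saddle plate at (170–233, 157–238), the black V pads at (195,200) and the ball at (130,204).

Run:
```python
from h import *
c=ld('wrist'); P=cloud(c); hsv=cv2.cvtColor(c['img'],cv2.COLOR_BGR2HSV); V=hsv[...,2].astype(int); S=hsv[...,1].astype(int)
m=np.zeros(V.shape,np.uint8); m[150:245,120:240]=((V>165)&(S<40))[150:245,120:240]
m&=(np.abs(P[...,2]-.038)<.006).astype(np.uint8)
m=cv2.morphologyEx(m,cv2.MORPH_OPEN,np.ones((3,3)))
v,u=np.nonzero(m); print('plate z',np.median(P[m>0][:,2]))
Q=ray(c,u,v,.038)[:,:2]*1000
sel=Q[:,1]>-133
print('plate',cv2.minAreaRect(Q[sel].astype(np.float32)), Q[sel].min(0),Q[sel].max(0))
# dark pads
k=np.zeros(V.shape,np.uint8); k[160:240,170:222]=(V<75)[160:240,170:222]; k=cv2.morphologyEx(k,cv2.MORPH_OPEN,np.ones((3,3)))
v,u=np.nonzero(k); G=P[k>0]; G=G[(G[:,2]>.045)&(G[:,2]<.075)]; print('pads',cv2.minAreaRect((G[:,:2]*1000).astype(np.float32)),G.min(0),G.max(0))
# V bottom: z vs y
for y in np.arange(-.125,-.05,.006):
    g=G[np.abs(G[:,1]-y)<.003]; 
    if len(g): print(round(y,3),len(g),round(np.median(g[:,2]),4))
b=np.zeros(V.shape,bool); b[190:218,115:145]=True
B=P[b&(P[...,2]>.055)&(P[...,2]<.09)]; print('ball',len(B),B.mean(0),B.min(0),B.max(0))
A=np.c_[2*B,np.ones(len(B))]; x=np.linalg.lstsq(A,(B**2).sum(1),rcond=None)[0]; print('sphere',x[:3],np.sqrt(x[3]+x[:3]@x[:3]))
g=((hsv[...,0]>65)&(hsv[...,0]<95)&(S>50)); g[:,300:]=False; G=P[g&(np.abs(P[...,2]-.02)<.004)]; print('base left edge etc',G.min(0),G.max(0),np.median(G[:,2]))
# mango in hand
_,mm,s=mango(c,(.45,.06),.2,.12); Q=P[mm]; print('mango',s,Q.min(0),Q.max(0))
```

```text
plate z 0.03613381135499225
plate ((466.0169677734375, -88.9674072265625), (88.37747955322266, 98.86320495605469), 88.22134399414062) [ 416.15393437 -132.99293774] [516.45064948 -43.71056388]
pads ((467.2666320800781, -86.4316177368164), (53.28628921508789, 79.26139831542969), 88.55628204345703) [ 0.42708171 -0.11361472  0.04503282] [ 0.50706847 -0.05965892  0.06179883]
-0.113 116 0.0595
-0.107 329 0.0577
-0.101 324 0.0551
-0.095 323 0.0521
-0.089 298 0.0496
-0.083 222 0.0509
-0.077 242 0.0537
-0.071 231 0.0562
-0.065 277 0.059
-0.059 118 0.058
ball 259 [ 0.46286282 -0.17093298  0.07553754] [ 0.45302294 -0.18302727  0.05541105] [ 0.47482923 -0.16326788  0.08268027]
sphere [ 0.46446519 -0.1756108   0.06925646] 0.01206378248106636
base left edge etc [ 0.38020082 -0.14330822  0.01600141] [0.57632389 0.02575726 0.02151884] 0.018297301735021018Traceback (most recent call last):
  File "<stdin>", line 22, in <module>
  File "h.py", line 33, in mango
    k,l,s,ce=cv2.connectedComponentsWithStats(m.astype(np.uint8)); i=1+s[1:,4].argmax(); m=l==i
                                                                       ~~~~~~~~~~~~~~^^
ValueError: attempt to get argmax of an empty sequence
```

Run:
```python
from h import *
c=ld('wrist'); P=cloud(c); hsv=cv2.cvtColor(c['img'],cv2.COLOR_BGR2HSV)
m=(hsv[...,0]>18)&(hsv[...,0]<36)&(hsv[...,1]>80); m[:,:250]=0;m[:,390:]=0;m[:130]=0;m[262:]=0
Q=P[m]; print(len(Q),np.percentile(Q,[0,1,50,99,100],axis=0)); print(P[145,320],P[142,320])
print('ray tip',ray(c,320,140.,.2532))
go([.466,-.0875,.15],88.2)
```

```text
6826 [[ 0.37558856  0.02852918 -0.00325041]
 [ 0.38854446  0.03489383 -0.00078439]
 [ 0.41919597  0.07410615  0.26740832]
 [ 0.44297594  0.09360804  0.27840944]
 [ 0.53554795  0.1439765   0.3943258 ]]
[0.38914854 0.06656941 0.25840932] [0.38822494 0.06661267 0.25392129]
ray tip [0.38737227 0.06664549 0.2532    ]
t 5.42 p [0.4518 0.0645 0.2424] R [[0.035, 0.999, 0.003], [0.999, -0.035, -0.004], [-0.004, 0.003, -1.0]] F [ 0.07  1.45 -3.32] T [ 0.188 -0.199  0.008] w 0.0618
yaw now 87.99546498260467 j [ 0.64 -0.01 -0.86  1.83 -0.01  1.32  1.32]
d mm [-151.    19.3   93.1] rot [ 0.2  0.2 -0.2]
```

Request:
{"method": "apply_moves", "body": {
  "increments": [
    {"grip": 120, "xyz": [-40, 5, 0], "rotation": [0, 0, 0]},
    {"grip": 120, "xyz": [-85, 12, 10], "rotation": [0, 0, 0]},
    {"grip": 120, "xyz": [-130, 20, 40], "rotation": [0, 0, 0]},
    {"grip": 120, "xyz": [-151, 20, 70], "rotation": [0, 0, 0]},
    {"grip": 120, "xyz": [-151, 20, 93], "rotation": [0, 0, 0]}
  ]
}}

```text
time: 6.05
ee_pos: [0.467, -0.0876, 0.1495]
eef_rot: [0.719, 0.695, -0.0, 0.002]
ft_force: [0.5, 0.6, -3.1]
width: 0.0618
```

Request:
{"method": "apply_moves", "body": {
  "increments": [
    {"grip": 120, "xyz": [0, 0, 10], "rotation": [0, 0, 0]},
    {"grip": 120, "xyz": [0, 0, 10], "rotation": [0, 0, 0]}
  ]
}}

```text
time: 6.3
ee_pos: [0.4673, -0.0863, 0.1397]
eef_rot: [0.719, 0.696, -0.0, 0.002]
ft_force: [0.1, -0.0, -3.4]
width: 0.062
```

Run:
```python
from h import *
go([.467,-.0875,.078],88.2)
```

```text
t 6.3 p [ 0.4673 -0.0863  0.1397] R [[0.032, 0.999, 0.002], [0.999, -0.032, -0.003], [-0.003, 0.002, -1.0]] F [ 0.11 -0.05 -3.45] T [ 0.167 -0.145  0.036] w 0.062
yaw now 88.13800238196406 j [ 0.76  0.13 -0.71  1.93  0.1   1.11  1.55]
d mm [-1.  -0.4 61.7] rot [ 0.1  0.2 -0.1]
```

Request:
{"method": "apply_moves", "body": {
  "increments": [
    {"grip": 120, "xyz": [-1, -0.4, 20], "rotation": [0, 0.2, 0]},
    {"grip": 120, "xyz": [-1, -0.4, 40], "rotation": [0, 0.2, 0]},
    {"grip": 120, "xyz": [-1, -0.4, 55], "rotation": [0, 0.2, 0]},
    {"grip": 120, "xyz": [-1, -0.4, 62], "rotation": [0, 0.2, 0]},
    {"grip": 120, "xyz": [-1, -0.4, 62], "rotation": [0, 0.2, 0]}
  ]
}}

```text
time: 6.92
ee_pos: [0.4672, -0.0873, 0.0779]
eef_rot: [0.718, 0.696, 0.001, 0.001]
ft_force: [-0.4, -0.0, -3.3]
width: 0.0618
```

Run:
```python
from h import *
go([.467,-.0875,.0706],88.2)
c=cam('wrist'); cv2.imwrite('pics/w4.png',c['img'])
```

```text
t 6.92 p [ 0.4672 -0.0873  0.0779] R [[0.032, 0.999, 0.002], [0.999, -0.032, 0.001], [0.001, 0.002, -1.0]] F [-0.35 -0.01 -3.32] T [ 0.118 -0.166  0.004] w 0.0618
yaw now 88.15423318034819 j [ 0.73  0.22 -0.7   1.99  0.17  0.98  1.49]
d mm [-0.2 -0.2  7.3] rot [ 0.1 -0.  -0. ]
```

View pics/w4.png

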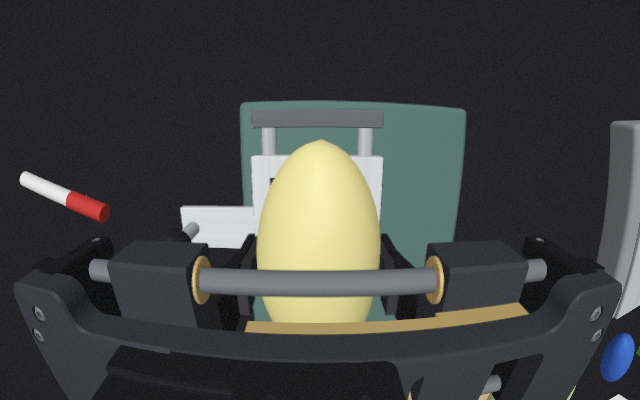

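The mango at u=320 lies centred over the saddle plate, which spans 252–382. I'll creep down next.

Request:
{"method": "apply_moves", "body": {
  "increments": [
    {"grip": 120, "xyz": [0, 0, 4], "rotation": [0, 0, 0]},
    {"grip": 120, "xyz": [0, 0, 5], "rotation": [0, 0, 0]}
  ]
}}

```text
time: 7.22
ee_pos: [0.4677, -0.0875, 0.0735]
eef_rot: [0.718, 0.696, 0.001, 0.001]
ft_force: [-0.8, -0.1, 2.6]
width: 0.0618
```

Request:
{"method": "apply_moves", "body": {
  "increments": [
    {"grip": 120, "xyz": [0, 0, 1], "rotation": [0, 0, 0]},
    {"grip": 120, "xyz": [0, 0, 1], "rotation": [0, 0, 0]}
  ]
}}

```text
time: 7.48
ee_pos: [0.4685, -0.0875, 0.0734]
eef_rot: [0.718, 0.696, 0.002, 0.002]
ft_force: [-1.2, 0.5, 6.2]
width: 0.0618
```

Request:
{"method": "apply_moves", "body": {
  "increments": [
    {"grip": 120, "xyz": [0, 0, -0.5], "rotation": [0, 0, 0]},
    {"grip": 60, "xyz": [0, 0, -0.5], "rotation": [0, 0, 0]},
    {"grip": 0, "xyz": [0, 0, -0.5], "rotation": [0, 0, 0]},
    {"grip": 0, "xyz": [0, 0, -0.5], "rotation": [0, 0, 0]}
  ]
}}

```text
time: 7.98
ee_pos: [0.4687, -0.0875, 0.074]
eef_rot: [0.718, 0.696, 0.002, 0.002]
ft_force: [-0.9, 0.8, -1.1]
width: 0.079
```

Run:
```python
from h import *
st()
c=cam('wrist'); cv2.imwrite('pics/w5.png',c['img'])
```

```text
t 7.97 p [ 0.4687 -0.0875  0.074 ] R [[0.032, 0.999, 0.005], [0.999, -0.032, -0.0], [-0.0, 0.005, -1.0]] F [-0.9   0.82 -1.14] T [ 0.146 -0.134  0.019] w 0.079
```

View pics/w5.png

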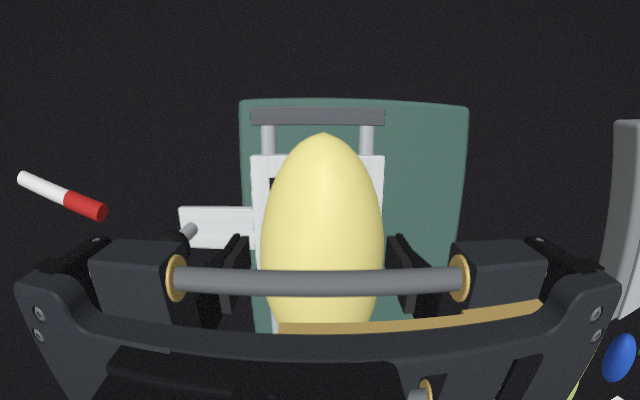

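The mango is released, lying in the V with its tip at (324,133). I'll go up and check it.

Request:
{"method": "apply_moves", "body": {
  "increments": [
    {"grip": 0, "xyz": [0, 0, -15], "rotation": [0, 0, 0]},
    {"grip": 0, "xyz": [0, 0, -50], "rotation": [0, 0, 0]},
    {"grip": 0, "xyz": [0, 20, -90], "rotation": [0, 0, 0]},
    {"grip": 0, "xyz": [0, 20, -140], "rotation": [0, 0, 0]},
    {"grip": 0, "xyz": [0, 20, -180], "rotation": [0, 0, 0]}
  ]
}}

```text
time: 8.65
ee_pos: [0.488, -0.0877, 0.2572]
eef_rot: [0.718, 0.696, 0.002, 0.003]
ft_force: [0.4, 0.1, -1.0]
width: 0.087
```

Run:
```python
from h import *
s=st(); c=cam('wrist'); cv2.imwrite('pics/w6.png',c['img']); np.savez('wrist0.npz',**c)
P=cloud(c); hsv=cv2.cvtColor(c['img'],cv2.COLOR_BGR2HSV); H,S,V=[hsv[...,i].astype(int) for i in range(3)]
m=((H>18)&(H<36)&(S>80)&(np.hypot(P[...,0]-.467,P[...,1]+.087)<.09)&(P[...,2]>.05)&(P[...,2]<.13)).astype(np.uint8)
k,l,ss,_=cv2.connectedComponentsWithStats(m); i=1+ss[1:,4].argmax(); v,u=np.nonzero(l==i); print(ss[i])
Q=P[l==i]; print('z',Q[:,2].max(),Q.min(0),Q.max(0))
print('rect',cv2.minAreaRect((Q[:,:2]*1000).astype(np.float32)))
print('ray .081',cv2.minAreaRect((ray(c,u,v,.081)[:,:2]*1000).astype(np.float32)))
t=Q[Q[:,2]>Q[:,2].max()-.012]; X=t-t.mean(0)
A=np.c_[X[:,0]**2,X[:,0]*X[:,1],X[:,1]**2,X[:,0],X[:,1],np.ones(len(X))]; co=np.linalg.lstsq(A,X[:,2],rcond=None)[0]
Hs=np.array([[2*co[0],co[1]],[co[1],2*co[2]]]); apex=np.linalg.solve(Hs,-co[3:5])+t.mean(0)[:2]; print('apex',apex)
w=(np.abs(P[...,2]-.037)<.005)&(V>165)&(S<40); W=P[w]; W=W[(abs(W[:,0]-.467)<.08)&(W[:,1]>-.132)&(W[:,1]<-.03)]; print('plate',cv2.minAreaRect((W[:,:2]*1000).astype(np.float32)))
b=(P[...,2]>.058)&(P[...,2]<.09)&(np.hypot(P[...,0]-.464,P[...,1]+.176)<.02); B=P[b]
A=np.c_[2*B,np.ones(len(B))]; x=np.linalg.lstsq(A,(B**2).sum(1),rcond=None)[0]; print('ball sphere',len(B),x[:3],np.sqrt(x[3]+x[:3]@x[:3]))
```

```text
t 8.65 p [ 0.488  -0.0877  0.2572] R [[0.032, 0.999, 0.007], [0.999, -0.032, -0.001], [-0.001, 0.007, -1.0]] F [ 0.41  0.05 -1.02] T [ 0.12  -0.159 -0.033] w 0.087
[ 290  117   59  104 1104]
z 0.10714807499436443 [ 0.41619285 -0.11598676  0.08285016] [ 0.52755524 -0.05451164  0.10714807]
rect ((473.5267639160156, -75.28215026855469), (70.16529083251953, 92.5435562133789), 43.7120246887207)
ray .081 ((476.0900573730469, -75.15274047851562), (73.0538558959961, 96.58893585205078), 44.0424919128418)
apex [ 0.46646836 -0.08555908]
plate ((469.57110595703125, -88.39808654785156), (87.50252532958984, 105.33782958984375), 89.45197296142578)
ball sphere 353 [ 0.46468516 -0.17558001  0.06975602] 0.011619631426853991
```

View pics/w6.png

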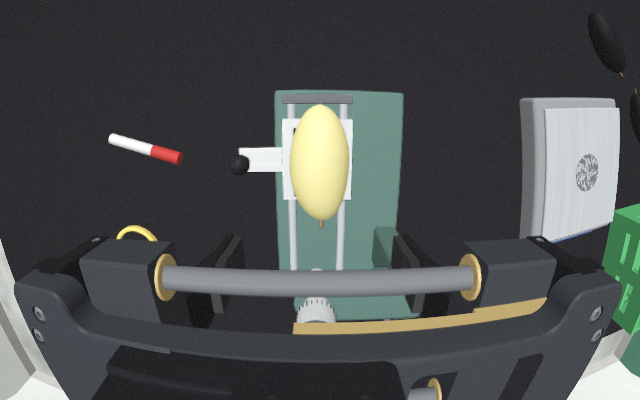

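The view shows the mango in the V, with image extents (290–350, 105–222), aligned. My mask was clipped, so I'll refine the measurement by colour alone.

Run:
```python
from h import *
c=ld('wrist'); P=cloud(c); hsv=cv2.cvtColor(c['img'],cv2.COLOR_BGR2HSV); H,S,V=[hsv[...,i].astype(int) for i in range(3)]
m=np.zeros(V.shape,np.uint8); m[95:235,280:362]=((H>15)&(H<40)&(S>50)&(V>100))[95:235,280:362]
m=cv2.morphologyEx(m,cv2.MORPH_OPEN,np.ones((7,7)))
v,u=np.nonzero(m); print(u.min(),u.max(),v.min(),v.max())
Q=P[m>0]; Q=Q[(Q[:,2]>.06)&(Q[:,2]<.13)]; print('3d',cv2.minAreaRect((Q[:,:2]*1000).astype(np.float32)))
E=ray(c,u,v,.083)[:,:2]*1000; print('ray',cv2.minAreaRect(E.astype(np.float32)),E.mean(0))
t=Q[Q[:,2]>Q[:,2].max()-.01]; X=t-t.mean(0)
A=np.c_[X[:,0]**2,X[:,0]*X[:,1],X[:,1]**2,X[:,0],X[:,1],np.ones(len(X))]; co=np.linalg.lstsq(A,X[:,2],rcond=None)[0]
Hs=np.array([[2*co[0],co[1]],[co[1],2*co[2]]]); print('apex',np.linalg.solve(Hs,-co[3:5])+t.mean(0)[:2],co[5]+t[:,2].mean(), 'n',len(t))
go([.392,-.1756,.20],0)
```

```text
290 348 105 219
3d ((464.5755920410156, -84.96784973144531), (61.444435119628906, 123.1820297241211), 87.60102844238281)
ray ((465.38568115234375, -85.08354949951172), (61.990020751953125, 124.6561508178711), 87.16340637207031) [464.48541561 -84.86011158]
apex [ 0.47385998 -0.08455596] 0.11027474576589343 n 2845
t 8.7 p [ 0.4897 -0.0878  0.262 ] R [[0.031, 0.999, 0.013], [1.0, -0.031, -0.003], [-0.002, 0.013, -1.0]] F [0.91 0.05 4.09] T [ 0.097 -0.265  0.012] w 0.0869
yaw now 88.19655765092341 j [ 0.77  0.07 -0.71  1.72  0.05  1.35  1.59]
d mm [-90.7 -95.7  61. ] rot [ 0.7 -0.5 88.2]
```

Request:
{"method": "apply_moves", "body": {
  "increments": [
    {"grip": 0, "xyz": [-20, -20, 0], "rotation": [0, 0, 10]},
    {"grip": 0, "xyz": [-40, -45, 0], "rotation": [0, 0, 20]},
    {"grip": 0, "xyz": [-60, -65, 0], "rotation": [0, 0, 30]},
    {"grip": 0, "xyz": [-80, -85, 0], "rotation": [0, 0, 40]},
    {"grip": 0, "xyz": [-91, -104, 20], "rotation": [0, 0, 50]}
  ]
}}

```text
time: 9.32
ee_pos: [0.3832, -0.1765, 0.2425]
eef_rot: [0.946, 0.324, 0.007, 0.005]
ft_force: [-0.7, -0.1, 0.5]
width: 0.087
```

Run:
```python
from h import *
go([.385,-.1756,.12],-2)
```

```text
t 9.32 p [ 0.3832 -0.1765  0.2425] R [[0.79, 0.613, 0.016], [0.613, -0.79, -0.004], [0.01, 0.013, -1.0]] F [-0.68 -0.06  0.54] T [ 0.049 -0.143  0.011] w 0.087
yaw now 37.8363974848347 j [ 0.95 -0.13 -0.57  1.92 -0.07  1.31  1.06]
d mm [  0.8  -1.2 122.5] rot [ 0.5 -0.8 39.8]
```

Request:
{"method": "apply_moves", "body": {
  "increments": [
    {"grip": 0, "xyz": [0, -1, 0], "rotation": [0.2, -0.2, 10]},
    {"grip": 0, "xyz": [0, -1, 20], "rotation": [0.4, -0.4, 20]},
    {"grip": 0, "xyz": [0, -1, 50], "rotation": [0.5, -0.6, 30]},
    {"grip": 0, "xyz": [0, -1, 80], "rotation": [0.5, -0.8, 39.8]},
    {"grip": 0, "xyz": [0, -1, 110], "rotation": [0.5, -0.8, 39.8]}
  ]
}}

```text
time: 9.95
ee_pos: [0.3846, -0.1762, 0.1324]
eef_rot: [1.0, -0.018, 0.001, 0.001]
ft_force: [0.2, 0.1, -0.1]
width: 0.0871
```

Run:
```python
from h import *
go([.386,-.1756,.069],-2)
c=cam('wrist'); cv2.imwrite('pics/w7.png',c['img'])
```

```text
t 9.95 p [ 0.3846 -0.1762  0.1324] R [[0.999, -0.037, 0.001], [-0.037, -0.999, -0.001], [0.001, 0.001, -1.0]] F [ 0.17  0.07 -0.15] T [-0.009 -0.1    0.045] w 0.0871
yaw now -2.105059099260244 j [ 0.98  0.   -0.65  2.06  0.    1.08  0.29]
d mm [ 1.3 -0.7 63.4] rot [ 0.1 -0.1 -0.1]
```

View pics/w7.png

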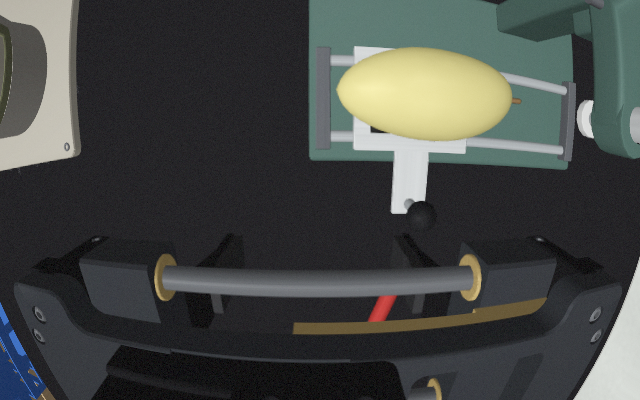

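The mango sits on the saddle with the ball at (421,215), and the leading finger is behind the ball. The red marker cap is well to the -y side.

Request:
{"method": "apply_moves", "body": {
  "increments": [
    {"grip": 0, "xyz": [-3, -0.7, 20], "rotation": [0, 0, 0]},
    {"grip": 0, "xyz": [-3, -0.7, 40], "rotation": [0, 0, 0]},
    {"grip": 0, "xyz": [-3, -0.7, 58], "rotation": [0, 0, 0]},
    {"grip": 0, "xyz": [-3, -0.7, 63], "rotation": [0, 0, 0]},
    {"grip": 0, "xyz": [-3, -0.7, 63], "rotation": [0, 0, 0]}
  ]
}}

```text
time: 10.62
ee_pos: [0.3799, -0.1746, 0.0667]
eef_rot: [1.0, -0.017, -0.001, -0.001]
ft_force: [-0.1, 0.3, -1.0]
width: 0.0873
```

Run:
```python
from h import *
go([.386,-.1756,.069],-2)
c=cam('scene'); cv2.imwrite('pics/s8.png',cv2.resize(c['img'][150:290,160:340],None,fx=4,fy=4,interpolation=cv2.INTER_CUBIC))
```

```text
t 10.62 p [ 0.3799 -0.1746  0.0667] R [[0.999, -0.035, -0.002], [-0.035, -0.999, 0.001], [-0.002, -0.001, -1.0]] F [-0.13  0.33 -0.97] T [-0.038 -0.109 -0.05 ] w 0.0873
yaw now -1.9818970589738405 j [ 0.96  0.1  -0.65  2.13  0.08  0.93  0.23]
d mm [ 6.1  0.8 -2.3] rot [-0.1  0.1  0. ]
```

View pics/s8.png

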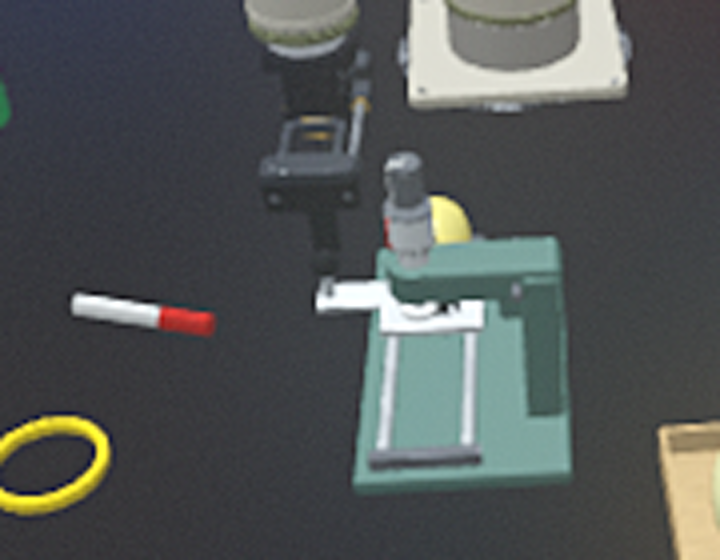

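The scene view shows the finger behind the ball post at (325,265), with the marker and ring clear. I'll push slowly.

Request:
{"method": "apply_moves", "body": {
  "increments": [
    {"grip": 0, "xyz": [7, 0.5, 0], "rotation": [0, 0, 0]},
    {"grip": 0, "xyz": [13, 0.8, -1], "rotation": [0, 0, 0]},
    {"grip": 0, "xyz": [20, 0.8, -1], "rotation": [0, 0, 0]},
    {"grip": 0, "xyz": [30, 0.8, -1], "rotation": [0, 0, 0]},
    {"grip": 0, "xyz": [40, 0.8, -1], "rotation": [0, 0, 0]}
  ]
}}

```text
time: 11.3
ee_pos: [0.4206, -0.177, 0.0677]
eef_rot: [1.0, -0.017, -0.001, -0.0]
ft_force: [-2.2, -1.0, 1.3]
width: 0.0871
```

Run:
```python
from h import *
go([.514,-.180,.067],-2)
c=cam('wrist'); cv2.imwrite('pics/w9.png',c['img'])
```

```text
t 11.3 p [ 0.4206 -0.177   0.0677] R [[0.999, -0.035, -0.002], [-0.035, -0.999, 0.001], [-0.002, -0.001, -1.0]] F [-2.24 -0.96  1.29] T [-0.209  0.405 -0.056] w 0.0871
yaw now -1.992161380806594 j [ 0.91  0.19 -0.65  2.04  0.14  0.95  0.15]
d mm [93.5 -0.3  0.5] rot [-0.   0.1  0. ]
```

View pics/w9.png

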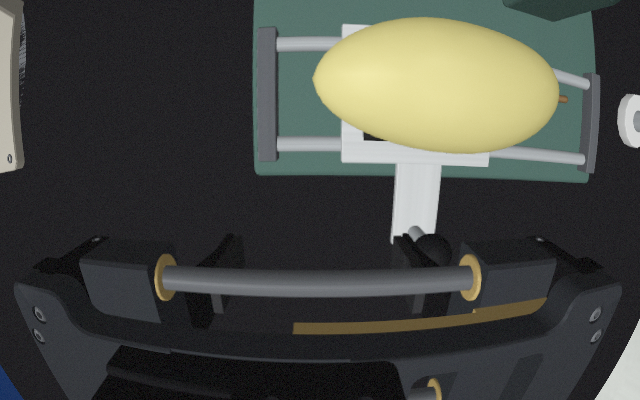

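The finger bears on the ball at (430,248) and the saddle is moving with the fruit steady.

Request:
{"method": "apply_moves", "body": {
  "increments": [
    {"grip": 0, "xyz": [12, 0, 0], "rotation": [0, 0, 0]},
    {"grip": 0, "xyz": [25, 0, 0], "rotation": [0, 0, 0]},
    {"grip": 0, "xyz": [38, 0, 0], "rotation": [0, 0, 0]},
    {"grip": 0, "xyz": [51, 0, 0], "rotation": [0, 0, 0]},
    {"grip": 0, "xyz": [62, 0, 0], "rotation": [0, 0, 0]}
  ]
}}

```text
time: 11.98
ee_pos: [0.4847, -0.1791, 0.0677]
eef_rot: [1.0, -0.017, -0.001, -0.001]
ft_force: [-3.1, -0.7, -0.8]
width: 0.0869
```

Request:
{"method": "apply_moves", "body": {
  "increments": [
    {"grip": 0, "xyz": [7, 0, 0], "rotation": [0, 0, 0]},
    {"grip": 0, "xyz": [14, 0, 0], "rotation": [0, 0, 0]},
    {"grip": 0, "xyz": [20, 0, 0], "rotation": [0, 0, 0]},
    {"grip": 0, "xyz": [24, 0, 0], "rotation": [0, 0, 0]}
  ]
}}

```text
time: 12.48
ee_pos: [0.509, -0.1799, 0.0677]
eef_rot: [1.0, -0.017, -0.0, -0.001]
ft_force: [-2.7, -0.6, -0.8]
width: 0.087
```

Run:
```python
from h import *
go([.514,-.180,.067],-2)
c=cam('wrist'); cv2.imwrite('pics/w10.png',c['img'])
```

```text
t 12.47 p [ 0.509  -0.1799  0.0677] R [[0.999, -0.034, -0.001], [-0.034, -0.999, 0.001], [-0.001, -0.001, -1.0]] F [-2.7  -0.59 -0.8 ] T [-0.125  0.482 -0.017] w 0.087
yaw now -1.9756603547553802 j [ 0.79  0.37 -0.63  1.84  0.25  1.01  0.03]
d mm [ 5.  -0.1  0.7] rot [-0.1  0.   0. ]
```

View pics/w10.png

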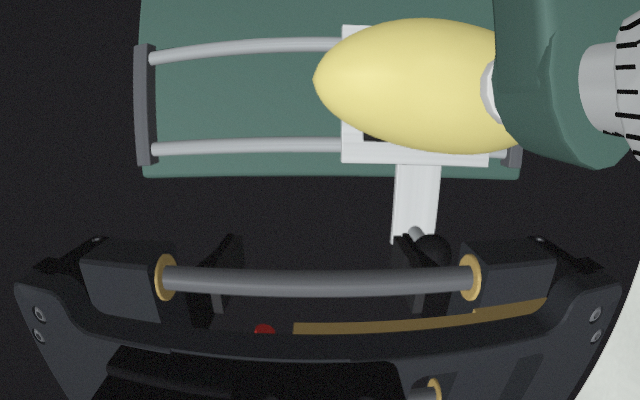

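Almost home: the pad is over the fruit at (490,88), and the saddle is near the far stop at (513,160). I'll creep until the stop resists.

Request:
{"method": "apply_moves", "body": {
  "increments": [
    {"grip": 0, "xyz": [3, 0, 0], "rotation": [0, 0, 0]},
    {"grip": 0, "xyz": [6, 0, 0], "rotation": [0, 0, 0]}
  ]
}}

```text
time: 12.78
ee_pos: [0.5156, -0.1801, 0.0678]
eef_rot: [1.0, -0.017, -0.0, -0.001]
ft_force: [-2.3, -0.7, -1.4]
width: 0.0872
```

Request:
{"method": "apply_moves", "body": {
  "increments": [
    {"grip": 0, "xyz": [2, 0, 0], "rotation": [0, 0, 0]},
    {"grip": 0, "xyz": [3, 0, 0], "rotation": [0, 0, 0]}
  ]
}}

```text
time: 13.02
ee_pos: [0.5181, -0.1802, 0.0677]
eef_rot: [1.0, -0.017, -0.001, -0.001]
ft_force: [-6.6, 0.4, 3.3]
width: 0.0868
```

Request:
{"method": "apply_moves", "body": {
  "increments": [
    {"grip": 0, "xyz": [1.5, 0, 0], "rotation": [0, 0, 0]},
    {"grip": 0, "xyz": [1.5, 0, 0], "rotation": [0, 0, 0]}
  ]
}}

```text
time: 13.28
ee_pos: [0.5183, -0.1802, 0.0677]
eef_rot: [1.0, -0.017, -0.002, -0.001]
ft_force: [-11.8, 0.8, 7.4]
width: 0.087
```

At the stop: 12 N and no further motion. Now back off and rise.

Request:
{"method": "apply_moves", "body": {
  "increments": [
    {"grip": 0, "xyz": [-12, 0, 0], "rotation": [0, 0, 0]},
    {"grip": 0, "xyz": [-25, 0, 0], "rotation": [0, 0, 0]},
    {"grip": 0, "xyz": [-25, 0, -45], "rotation": [0, 0, 0]},
    {"grip": 0, "xyz": [-25, 0, -100], "rotation": [0, 0, 0]},
    {"grip": 0, "xyz": [-25, 0, -160], "rotation": [0, 0, 0]}
  ]
}}

```text
time: 13.9
ee_pos: [0.4932, -0.1794, 0.2294]
eef_rot: [1.0, -0.017, -0.002, -0.0]
ft_force: [1.0, 0.3, 0.1]
width: 0.0871
```

Request:
{"method": "apply_moves", "body": {
  "increments": [
    {"grip": 0, "xyz": [0, 0, -60], "rotation": [0, 0, -10]},
    {"grip": 0, "xyz": [0, 0, -120], "rotation": [0, 0, -20]},
    {"grip": 0, "xyz": [30, -20, -140], "rotation": [0, 0, -30]},
    {"grip": 0, "xyz": [60, -45, -140], "rotation": [0, 0, -40]},
    {"grip": 0, "xyz": [90, -70, -140], "rotation": [0, 0, -50]}
  ]
}}

```text
time: 14.52
ee_pos: [0.5868, -0.1121, 0.3696]
eef_rot: [0.912, 0.409, -0.001, -0.001]
ft_force: [0.7, -1.2, 0.5]
width: 0.087
```

Run:
```python
from h import *
go([.648,-.046,.36],125)
```

```text
t 14.53 p [ 0.5868 -0.1121  0.3696] R [[0.665, 0.747, -0.003], [0.747, -0.665, 0.0], [-0.002, -0.002, -1.0]] F [ 0.65 -1.2   0.47] T [ 0.006 -0.193 -0.003] w 0.087
yaw now 48.314161062135646 j [ 0.71  0.34 -0.81  1.25  0.24  1.65  0.79]
d mm [90.1  1.7  9.4] rot [ -0.2  -0.  -76.7]
```

Request:
{"method": "apply_moves", "body": {
  "increments": [
    {"grip": 0, "xyz": [25, 0, 0], "rotation": [0, 0, -10.5]},
    {"grip": 0, "xyz": [50, 1, 5], "rotation": [0, 0, -21]},
    {"grip": 0, "xyz": [75, 1, 9], "rotation": [0, 0, -31.5]},
    {"grip": 0, "xyz": [90, 2, 9], "rotation": [0, 0, -42]},
    {"grip": 0, "xyz": [90, 2, 9], "rotation": [0, 0, -52]}
  ]
}}

```text
time: 15.15
ee_pos: [0.6483, -0.0448, 0.3601]
eef_rot: [0.638, 0.77, -0.0, -0.001]
ft_force: [-0.4, -0.5, -0.1]
width: 0.087
```

Request:
{"method": "apply_moves", "body": {
  "increments": [
    {"grip": 0, "xyz": [0, 0, 0], "rotation": [0, 0, -10]},
    {"grip": 0, "xyz": [0, 0, 0], "rotation": [0, 0, -20]},
    {"grip": 0, "xyz": [0, 0, 0], "rotation": [0, 0, -26]},
    {"grip": 0, "xyz": [0, 0, 0], "rotation": [0, 0, -26]}
  ]
}}

```text
time: 15.65
ee_pos: [0.648, -0.0448, 0.3602]
eef_rot: [0.448, 0.894, 0.0, -0.001]
ft_force: [-0.9, 0.3, 0.7]
width: 0.0873
```

Run:
```python
from h import *
go([.648,-.046,.36],125)
for n in['wrist','top','scene']:
    c=cam(n); cv2.imwrite(f'pics/{n}11.png',c['img']); np.savez(f'{n}0.npz',**c)
c=ld('wrist');P=cloud(c)
k=(P[...,2]>.2)&(P[...,2]<.27)&(np.hypot(P[...,0]-.587,P[...,1]+.09)<.04)
v,u=np.nonzero(k); print(len(u),u.min(),u.max(),v.min(),v.max(),P[k].min(0),P[k].max(0)); 
print(np.histogram(P[k][:,2],bins=np.arange(.2,.27,.005)))
top=k&(P[...,2]>P[k][:,2].max()-.006); print('top pts',P[top].mean(0),P[top].min(0),P[top].max(0), cv2.minEnclosingCircle((P[top][:,:2]*1000).astype(np.float32)))
```

```text
t 15.65 p [ 0.648  -0.0448  0.3602] R [[-0.599, 0.801, -0.002], [0.801, 0.599, 0.001], [0.002, -0.001, -1.0]] F [-0.89  0.29  0.69] T [ 0.137 -0.108 -0.011] w 0.0873
yaw now 126.76629622526234 j [ 0.62  0.54 -1.03  1.11  0.46  1.72  1.95]
d mm [-0.9 -0.7  0.2] rot [-0.1 -0.1  1.8]
1019 298 335 95 130 [ 0.56892398 -0.10946736  0.20952509] [ 0.60377082 -0.07511202  0.25337649]
(array([  0,   3, 386,   0,   0,   0,   0,   0,   0, 164, 466,   0,   0,
         0]), array([0.2  , 0.205, 0.21 , 0.215, 0.22 , 0.225, 0.23 , 0.235, 0.24 ,
       0.245, 0.25 , 0.255, 0.26 , 0.265, 0.27 ]))
top pts [ 0.58613888 -0.09206802  0.25050793] [ 0.57471498 -0.10426947  0.2474616 ] [ 0.59798517 -0.07950883  0.25337649] ((586.6131591796875, -91.95669555664062), 12.44900131225586)
```

View pics/wrist11.png

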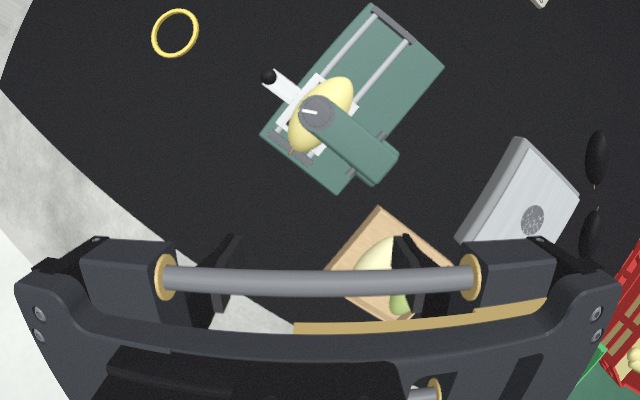

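View pics/scene11.png

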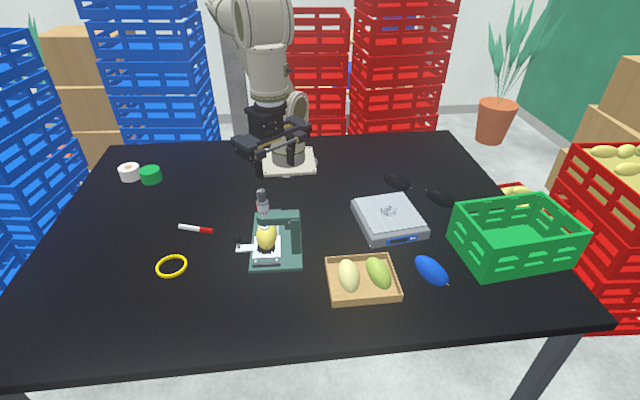

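The wrist view shows the knob at (316,112), its white line pointing left. The drum and knob agree on an axis at (0.5865, -0.092) with knob top about 0.253. The scene view shows the mango under the arm with the saddle home.

Run:
```python
from h import *
go([.5865,-.092,.29],138)
# refine knob axis from the other cams
for n in['top','scene']:
    c=ld(n);P=cloud(c); k=(P[...,2]>.205)&(P[...,2]<.27)&(np.hypot(P[...,0]-.587,P[...,1]+.09)<.04); print(n,P[k].min(0),P[k].max(0))
c=ld('scene'); cv2.imwrite('pics/s12.png',cv2.resize(c['img'][180:280,225:315],None,fx=6,fy=6,interpolation=cv2.INTER_CUBIC))
```

```text
t 15.8 p [ 0.6482 -0.0448  0.3603] R [[-0.597, 0.802, -0.002], [0.802, 0.597, 0.001], [0.002, -0.001, -1.0]] F [ 0.52 -2.06 -1.25] T [ 0.195 -0.034  0.011] w 0.0873
yaw now 126.66583079874131 j [ 0.62  0.54 -1.03  1.11  0.46  1.72  1.95]
d mm [ -1.2 -77.5  70.4] rot [ -0.1  -0.1 -11.3]
top [ 0.56576312 -0.11120721  0.2050941 ] [ 0.59957194 -0.07717205  0.26008913]
scene [ 0.57656225 -0.10648476  0.20534893] [ 0.6050194  -0.07473467  0.25443212]
```

View pics/s12.png

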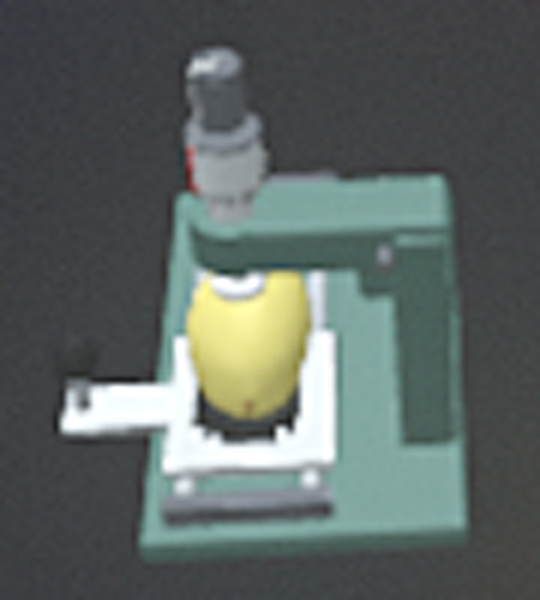

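The mango is in the V with the pad above it at (240,285), and the saddle is home.

Request:
{"method": "apply_moves", "body": {
  "increments": [
    {"grip": 0, "xyz": [0, -30, 0], "rotation": [0, 0, -4]},
    {"grip": 0, "xyz": [-1, -60, 20], "rotation": [0, 0, -8]},
    {"grip": 0, "xyz": [-1, -77, 50], "rotation": [0, 0, -11]},
    {"grip": 0, "xyz": [-1, -77.5, 70], "rotation": [0, 0, -11]},
    {"grip": 0, "xyz": [-1, -77.5, 70], "rotation": [0, 0, -11]}
  ]
}}

```text
time: 16.42
ee_pos: [0.5856, -0.0924, 0.2894]
eef_rot: [0.362, 0.932, -0.0, -0.002]
ft_force: [0.7, -0.7, 0.8]
width: 0.0873
```

Run:
```python
from h import *
go([.5865,-.092,.229],138)
c=cam('wrist'); cv2.imwrite('pics/w12.png',c['img'])
```

```text
t 16.43 p [ 0.5856 -0.0924  0.2894] R [[-0.738, 0.675, -0.004], [0.675, 0.738, 0.001], [0.004, -0.002, -1.0]] F [ 0.72 -0.71  0.78] T [ 0.15  -0.111  0.014] w 0.0873
yaw now 137.55666467800717 j [ 0.9   0.44 -1.11  1.41  0.39  1.53  2.21]
d mm [-0.6  1.  60.4] rot [-0.1 -0.2 -0.4]
```

View pics/w12.png

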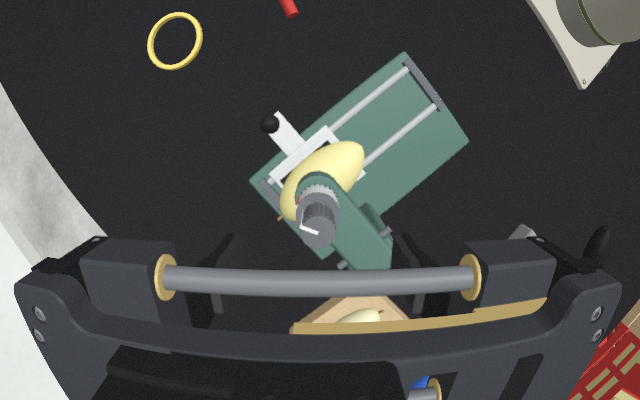

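The knob at (318,220) lies midway between the fingers.

Request:
{"method": "apply_moves", "body": {
  "increments": [
    {"grip": 0, "xyz": [-0.6, 1, 20], "rotation": [0, 0, 0]},
    {"grip": 0, "xyz": [-0.6, 1, 40], "rotation": [0, 0, 0]},
    {"grip": 60, "xyz": [-0.6, 1, 55], "rotation": [0, 0, 0]},
    {"grip": 120, "xyz": [-0.6, 1, 60], "rotation": [0, 0, 0]},
    {"grip": 150, "xyz": [-0.6, 1, 60], "rotation": [0, 0, 0]}
  ],
  "squeeze": 15
}}

```text
time: 17.1
ee_pos: [0.5872, -0.0915, 0.2305]
eef_rot: [0.362, 0.932, -0.0, -0.002]
ft_force: [-0.4, -1.1, 0.4]
width: 0.0647
```

Run:
```python
from h import *
go([.5865,-.092,.229],138)
```

```text
t 17.1 p [ 0.5872 -0.0915  0.2305] R [[-0.739, 0.674, -0.003], [0.674, 0.739, 0.001], [0.003, -0.001, -1.0]] F [-0.44 -1.09  0.39] T [ 0.133 -0.095 -0.002] w 0.0647
yaw now 137.60627968241954 j [ 0.9   0.48 -1.09  1.5   0.42  1.42  2.19]
d mm [ 0.2 -0.9  1.5] rot [-0.1 -0.2 -0.4]
```

Request:
{"method": "apply_moves", "body": {
  "increments": [
    {"grip": 165, "xyz": [0.2, -0.9, 1.5], "rotation": [0, 0, 0]},
    {"grip": 175, "xyz": [0.2, -0.9, 1.5], "rotation": [0, 0, 0]},
    {"grip": 190, "xyz": [0.2, -0.9, 1.5], "rotation": [0, 0, 0]},
    {"grip": 200, "xyz": [0.2, -0.9, 1.5], "rotation": [0, 0, 0]},
    {"grip": 200, "xyz": [0.2, -0.9, 1.5], "rotation": [0, 0, 0]}
  ],
  "squeeze": 15
}}

```text
time: 17.73
ee_pos: [0.5864, -0.0918, 0.2291]
eef_rot: [0.361, 0.932, 0.0, -0.002]
ft_force: [-0.9, 1.0, 1.7]
width: 0.0234
```

Run:
```python
from h import *
go([.5865,-.092,.229],138)
```

```text
t 17.73 p [ 0.5864 -0.0918  0.2291] R [[-0.739, 0.674, -0.003], [0.674, 0.739, 0.001], [0.003, -0.001, -1.0]] F [-0.91  0.99  1.66] T [ 0.278  0.158 -0.032] w 0.0234
yaw now 137.6161830151973 j [ 0.9   0.48 -1.09  1.51  0.42  1.42  2.19]
d mm [-0.2 -0.1  0.1] rot [-0.1 -0.2 -0.4]
```

Gripped (23.4 mm). Turn clockwise (tool +z), feeding down 0.0417 mm per degree.

Request:
{"method": "apply_moves", "body": {
  "increments": [
    {"grip": 200, "xyz": [0, 0, 0.3], "rotation": [0, 0, 8]},
    {"grip": 200, "xyz": [0, 0, 0.7], "rotation": [0, 0, 17]},
    {"grip": 200, "xyz": [0, 0, 1.1], "rotation": [0, 0, 26]},
    {"grip": 200, "xyz": [0, 0, 1.45], "rotation": [0, 0, 35]},
    {"grip": 200, "xyz": [0, 0, 1.8], "rotation": [0, 0, 43]}
  ]
}}

```text
time: 18.35
ee_pos: [0.5864, -0.0921, 0.2273]
eef_rot: [0.68, 0.733, -0.001, -0.001]
ft_force: [0.1, -0.9, -0.1]
width: 0.0236
```

```bash
cat >> h.py <<'E'
def chk(p0=(.5865,-.092)):
    s=r.read_state(); q=R.from_quat(s['eef_rot']); X=q.as_matrix()[:,0]; yaw=np.degrees(np.arctan2(X[1],X[0]))
    tot=137.6-yaw; tot%=360; z=.2291-tot*15/360e3
    print('t',round(s['time'],2),'p',np.round(s['ee_pos'],4),'yaw',round(yaw,1),'turned',round(tot,1),'z err mm',round((s['ee_pos'][2]-z)*1e3,2),'F',np.round(s['ft_force'],1),'T',np.round(s['torque'],3),'w',round(s['width'],4),'j7',round(s['joint_positions'][6],2),'jt7',np.round(s['joint_torque'],2))
    print('to axis',np.round(q.inv().apply(np.array([*p0,z])-s['ee_pos'])*1e3,2),'tilt',np.round(q.as_matrix()[2],3))
E
python3 - <<'E'
from h import *
chk()
E
```

```text
t 18.35 p [ 0.5864 -0.0921  0.2273] yaw 94.3 turned 43.3 z err mm 0.04 F [ 0.1 -0.9 -0.1] T [-0.179 -0.123 -0.007] w 0.0236 j7 1.49 jt7 [  0.55 -52.42 -13.84 -36.91  -0.16   0.11   2.  ]
to axis [0.14 0.09 0.03] tilt [ 0.001 -0.003 -1.   ]
```

Request:
{"method": "apply_moves", "body": {
  "increments": [
    {"grip": 200, "xyz": [0, 0, 0.35], "rotation": [0, 0, 9]},
    {"grip": 200, "xyz": [0, 0, 0.7], "rotation": [0, 0, 17]},
    {"grip": 200, "xyz": [0, 0, 1.05], "rotation": [0, 0, 25]}
  ]
}}

```text
time: 18.73
ee_pos: [0.5864, -0.0925, 0.2263]
eef_rot: [0.824, 0.567, -0.001, -0.001]
ft_force: [-0.1, -0.0, -0.1]
width: 0.0234
```

```bash
cat >> h.py <<'E'
def avgT(n=5):
    T=[];J=[]
    for i in range(n):
        c=viewer.camera('scene'); s=r.read_state(); T.append(np.r_[s['ft_force'],s['torque']]); J.append(s['joint_torque'])
    print('avg F,T',np.round(np.mean(T,0),3),'std',np.round(np.std(T,0),3),'J',np.round(np.mean(J,0)[-3:],3))
    return c
E
python3 - <<'E'
from h import *
chk(); c=avgT(5); cv2.imwrite('pics/s13.png',cv2.resize(c['img'][150:260,215:325],None,fx=5,fy=5,interpolation=cv2.INTER_CUBIC))
E
```

```text
t 18.73 p [ 0.5864 -0.0925  0.2263] yaw 69.1 turned 68.5 z err mm 0.02 F [-0.1 -0.  -0.1] T [-0.242 -0.047  0.082] w 0.0234 j7 1.07 jt7 [ 4.600e-01 -5.311e+01 -1.239e+01 -3.741e+01 -2.100e-01 -2.000e-02
  2.150e+00]
to axis [ 0.5  -0.09  0.02] tilt [-0.001 -0.003 -1.   ]
avg F,T [ 0.004 -1.605  0.072 -0.263 -0.084 -0.057] std [0.566 0.507 0.415 0.049 0.017 0.018] J [-0.5   -0.086 -0.284]
```

View pics/s13.png

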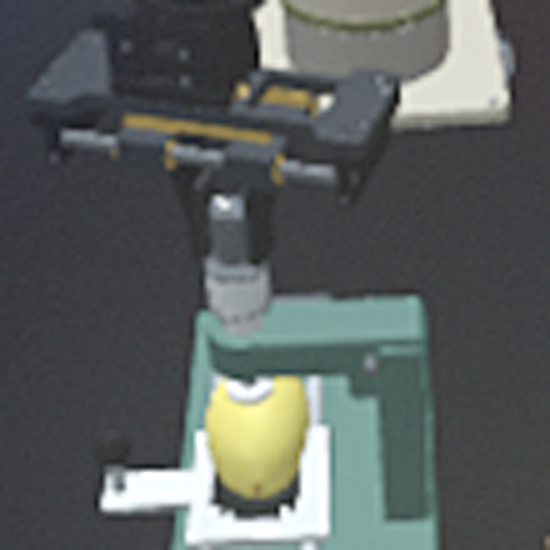

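Run:
```python
from h import *
c=cam('wrist'); cv2.imwrite('pics/w14.png',cv2.resize(c['img'][130:330,220:420],None,fx=3,fy=3,interpolation=cv2.INTER_CUBIC))
chk()
```

```text
t 19.02 p [ 0.5864 -0.0924  0.2262] yaw 69.5 turned 68.1 z err mm -0.02 F [-0.3 -1.8  0.1] T [-0.337 -0.007 -0.066] w 0.0235 j7 1.08 jt7 [ -1.13 -53.58 -11.96 -37.26  -0.56  -0.13   0.06]
to axis [ 0.4  -0.04 -0.02] tilt [-0.001 -0.003 -1.   ]
```

View pics/w14.png

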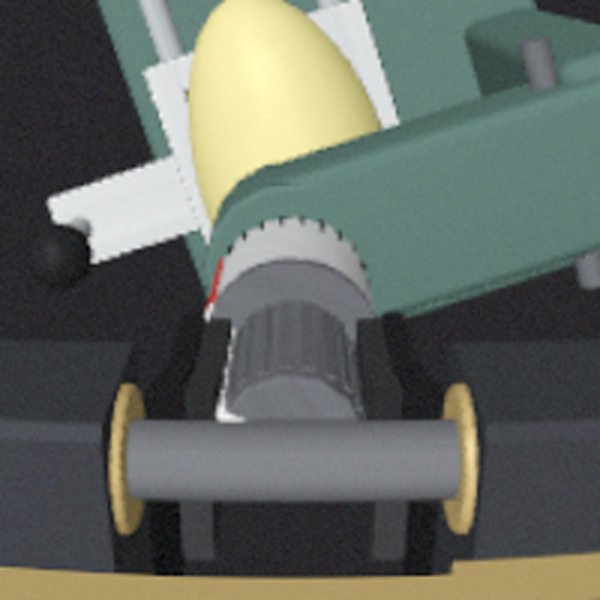

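The wrist view shows the drum's red line at (215,280) in the crop, meeting the knob's white line, with the drum ticks clear. The camera turns with the knob, so any slip will show as the red line and ticks shifting. I'll track that numerically.

```bash
cat >> h.py <<'E'
import os
def slip(tag=None):
    chk(); c=cam('wrist'); im=c['img']; 
    crop=im[180:300,270:370]
    hsv=cv2.cvtColor(im,cv2.COLOR_BGR2HSV); H,S,V=[hsv[...,i].astype(int) for i in range(3)]
    m=((H<8)|(H>172))&(S>110)&(V>80); mm=np.zeros_like(m); mm[195:250,280:350]=m[195:250,280:350]
    v,u=np.nonzero(mm); print('red n',len(u),'cent',(round(u.mean(),2),round(v.mean(),2)) if len(u) else None)
    g=cv2.cvtColor(im,cv2.COLOR_BGR2GRAY).astype(np.float32)
    pat=g[198:240,288:346]
    if not os.path.exists('ref.npy'): np.save('ref.npy',pat)
    ref=np.load('ref.npy'); M=np.zeros(pat.shape,bool); M[4:14,8:52]=True
    print('drum diff mean',round(np.abs(pat-ref)[M].mean(),2)) 
    if tag: cv2.imwrite(f'pics/{tag}.png',cv2.resize(crop,None,fx=5,fy=5,interpolation=cv2.INTER_CUBIC))
E
python3 - <<'E'
from h import *
slip('r0'); slip()
E
```

```text
t 19.02 p [ 0.5864 -0.0924  0.2262] yaw 69.5 turned 68.1 z err mm -0.02 F [-0.3 -1.8  0.1] T [-0.337 -0.007 -0.066] w 0.0235 j7 1.08 jt7 [ -1.13 -53.58 -11.96 -37.26  -0.56  -0.13   0.06]
to axis [ 0.4  -0.04 -0.02] tilt [-0.001 -0.003 -1.   ]
red n 22 cent (np.float64(291.18), np.float64(224.45))
drum diff mean 0.0
t 19.07 p [ 0.5864 -0.0924  0.2263] yaw 69.4 turned 68.2 z err mm 0.02 F [-0.9 -1.7  0.9] T [-0.384 -0.018 -0.04 ] w 0.0237 j7 1.08 jt7 [ -1.13 -53.54 -12.01 -37.26  -0.59  -0.14   0.07]
to axis [ 0.41 -0.04  0.02] tilt [-0.001 -0.003 -1.   ]
red n 21 cent (np.float64(291.29), np.float64(224.24))
drum diff mean 1.56
```

Request:
{"method": "apply_moves", "body": {
  "increments": [
    {"grip": 200, "xyz": [0, 0, 0.2], "rotation": [0, 0, 5]},
    {"grip": 200, "xyz": [0, 0, 0.42], "rotation": [0, 0, 10]}
  ]
}}

```text
time: 19.38
ee_pos: [0.5864, -0.0925, 0.2259]
eef_rot: [0.869, 0.495, -0.001, -0.001]
ft_force: [-0.1, -2.0, 1.1]
width: 0.0235
```

```bash
python3 -c "
from h import *
slip('r1')"
```

```text
t 19.38 p [ 0.5864 -0.0925  0.2259] yaw 59.3 turned 78.3 z err mm 0.02 F [-0.1 -2.   1.1] T [-0.425  0.052  0.055] w 0.0235 j7 0.91 jt7 [ -0.27 -53.29 -11.89 -37.43  -0.5   -0.2    1.38]
to axis [ 0.51 -0.17  0.02] tilt [-0.001 -0.003 -1.   ]
red n 24 cent (np.float64(290.83), np.float64(224.92))
drum diff mean 6.44
```

View pics/r1.png

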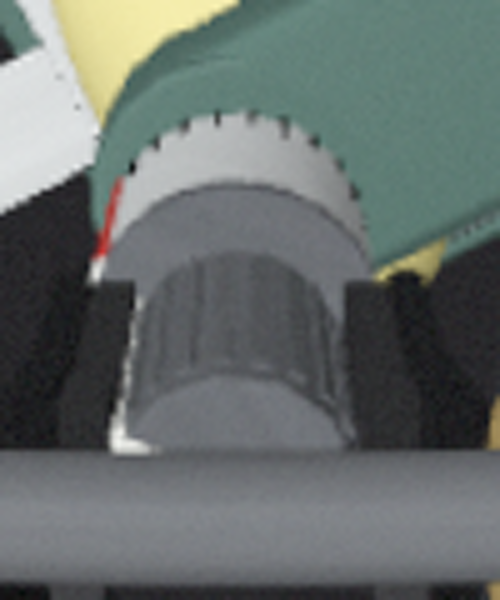

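No slip: the red line and ticks are unchanged. Continuing.

Request:
{"method": "apply_moves", "body": {
  "increments": [
    {"grip": 200, "xyz": [0, 0, 0.2], "rotation": [0, 0, 5]},
    {"grip": 200, "xyz": [0, 0, 0.42], "rotation": [0, 0, 10]}
  ]
}}

```text
time: 19.68
ee_pos: [0.5863, -0.0926, 0.2254]
eef_rot: [0.91, 0.415, -0.001, -0.001]
ft_force: [-1.0, -1.0, 1.5]
width: 0.0234
```

```bash
python3 -c "
from h import *
slip('r2')"
```

```text
t 19.68 p [ 0.5863 -0.0926  0.2254] yaw 49.0 turned 88.6 z err mm 0.02 F [-1.  -1.   1.5] T [-0.365  0.033  0.043] w 0.0234 j7 0.74 jt7 [ -0.37 -53.58 -11.37 -37.58  -0.53  -0.26   1.32]
to axis [ 0.6  -0.26  0.02] tilt [-0.002 -0.003 -1.   ]
red n 23 cent (np.float64(290.91), np.float64(224.83))
drum diff mean 10.95
```

Request:
{"method": "apply_moves", "body": {
  "increments": [
    {"grip": 200, "xyz": [0, 0, 0.2], "rotation": [0, 0, 5]},
    {"grip": 200, "xyz": [0, 0, 0.42], "rotation": [0, 0, 10]}
  ]
}}

```text
time: 19.98
ee_pos: [0.5862, -0.0927, 0.225]
eef_rot: [0.943, 0.332, -0.002, -0.001]
ft_force: [-0.3, -2.2, 1.3]
width: 0.0237
```

```bash
python3 -c "
from h import *
slip('r3')
c=cam('scene'); cv2.imwrite('pics/s15.png',cv2.resize(c['img'][195:260,235:295],None,fx=9,fy=9,interpolation=cv2.INTER_CUBIC))"
```

```text
t 19.98 p [ 0.5862 -0.0927  0.225 ] yaw 38.8 turned 98.8 z err mm 0.0 F [-0.3 -2.2  1.3] T [-0.461  0.092  0.066] w 0.0237 j7 0.57 jt7 [ -0.42 -53.79 -10.88 -37.7   -0.55  -0.33   1.33]
to axis [ 0.69 -0.38 -0.  ] tilt [-0.003 -0.002 -1.   ]
red n 20 cent (np.float64(291.2), np.float64(224.2))
drum diff mean 16.09
```

View pics/s15.png

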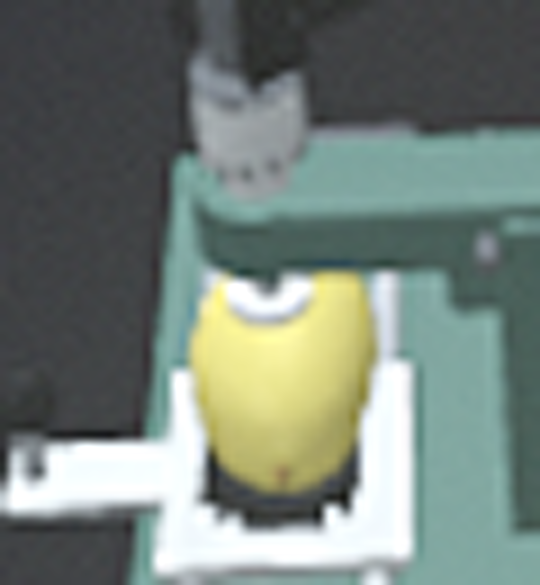

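View pics/r3.png

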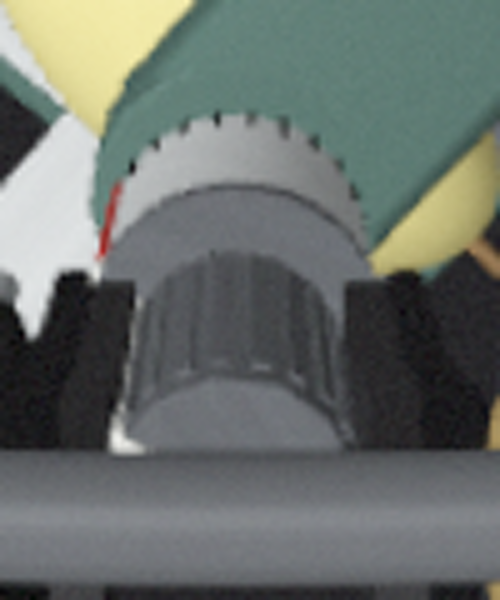

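No slip: the ticks hold at (222,117) and (285,128), and running torque is about 0.05 N·m. Continuing.

Request:
{"method": "apply_moves", "body": {
  "increments": [
    {"grip": 200, "xyz": [0, 0, 0.2], "rotation": [0, 0, 5]},
    {"grip": 200, "xyz": [0, 0, 0.42], "rotation": [0, 0, 10]}
  ]
}}

```text
time: 20.32
ee_pos: [0.5861, -0.0928, 0.2246]
eef_rot: [0.968, 0.25, -0.002, -0.0]
ft_force: [-2.2, -1.4, 1.1]
width: 0.0232
```

```bash
python3 -c "
from h import *
slip('r4')"
```

```text
t 20.32 p [ 0.5861 -0.0928  0.2246] yaw 29.0 turned 108.6 z err mm 0.02 F [-2.2 -1.4  1.1] T [-0.445  0.216 -0.011] w 0.0232 j7 0.41 jt7 [ -0.44 -53.91 -10.42 -37.79  -0.54  -0.43   1.39]
to axis [ 0.7  -0.52  0.01] tilt [-0.003 -0.002 -1.   ]
red n 18 cent (np.float64(291.06), np.float64(224.89))
drum diff mean 20.73
```

Request:
{"method": "apply_moves", "body": {
  "increments": [
    {"grip": 200, "xyz": [0, 0, 0.2], "rotation": [0, 0, 5]},
    {"grip": 200, "xyz": [0, 0, 0.42], "rotation": [0, 0, 10]}
  ]
}}

```text
time: 20.62
ee_pos: [0.586, -0.0929, 0.2242]
eef_rot: [0.987, 0.164, -0.002, -0.0]
ft_force: [-2.2, -2.4, 2.4]
width: 0.0237
```

```bash
python3 -c "
from h import *
slip('r5')"
```

```text
t 20.62 p [ 0.586  -0.0929  0.2242] yaw 18.8 turned 118.8 z err mm 0.0 F [-2.2 -2.4  2.4] T [-0.464  0.31   0.013] w 0.0237 j7 0.24 jt7 [ -0.57 -53.91  -9.99 -37.83  -0.59  -0.6    1.34]
to axis [ 0.75 -0.67  0.  ] tilt [-0.004 -0.001 -1.   ]
red n 18 cent (np.float64(291.0), np.float64(225.39))
drum diff mean 26.1
```

View pics/r5.png

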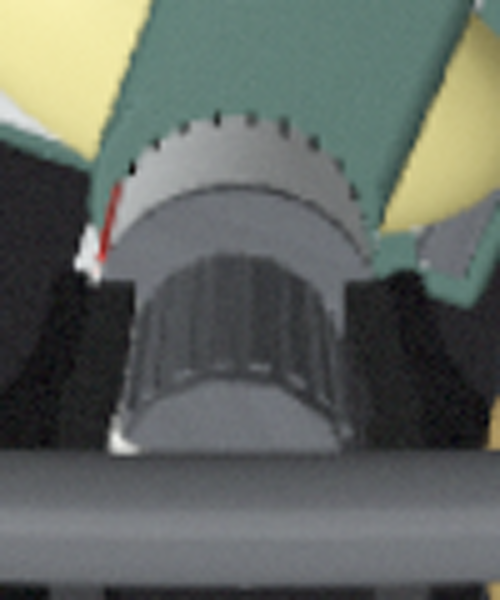

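Request:
{"method": "apply_moves", "body": {
  "increments": [
    {"grip": 200, "xyz": [-0.3, 0.1, 0.2], "rotation": [0, 0, 5]},
    {"grip": 200, "xyz": [-0.6, 0.3, 0.38], "rotation": [0, 0, 10]}
  ]
}}

```text
time: 20.92
ee_pos: [0.5856, -0.0932, 0.2238]
eef_rot: [0.997, 0.076, -0.002, -0.0]
ft_force: [-0.8, -1.1, 0.5]
width: 0.0234
```

```bash
python3 -c "
from h import *
slip('r6')"
```

```text
t 20.93 p [ 0.5856 -0.0932  0.2238] yaw 8.8 turned 128.8 z err mm 0.08 F [-0.8 -1.1  0.5] T [-0.184 -0.009  0.083] w 0.0234 j7 0.07 jt7 [-3.000e-02 -5.448e+01 -9.040e+00 -3.778e+01 -3.600e-01 -8.000e-02
  1.300e+00]
to axis [ 1.05 -1.04  0.07] tilt [-0.004 -0.001 -1.   ]
red n 20 cent (np.float64(291.0), np.float64(226.15))
drum diff mean 27.79
```

Request:
{"method": "apply_moves", "body": {
  "increments": [
    {"grip": 200, "xyz": [0, 0, 0.2], "rotation": [0, 0, 5]},
    {"grip": 200, "xyz": [0, 0, 0.4], "rotation": [0, 0, 10]}
  ]
}}

```text
time: 21.22
ee_pos: [0.5857, -0.0932, 0.2237]
eef_rot: [1.0, -0.011, -0.002, 0.0]
ft_force: [-1.5, -1.1, 2.8]
width: 0.0233
```

```bash
python3 -c "
from h import *
slip('r7')
c=cam('scene'); cv2.imwrite('pics/s16.png',cv2.resize(c['img'][195:260,235:295],None,fx=9,fy=9,interpolation=cv2.INTER_CUBIC))"
```

```text
t 21.23 p [ 0.5857 -0.0932  0.2237] yaw -1.3 turned 138.9 z err mm 0.35 F [-1.5 -1.1  2.8] T [-0.395  0.341  0.061] w 0.0233 j7 -0.1 jt7 [ -0.35 -53.54  -8.74 -37.26  -0.49  -0.57   1.31]
to axis [ 0.77 -1.18  0.35] tilt [-0.003  0.    -1.   ]
red n 8 cent (np.float64(290.12), np.float64(227.62))
drum diff mean 32.29
```

View pics/r7.png

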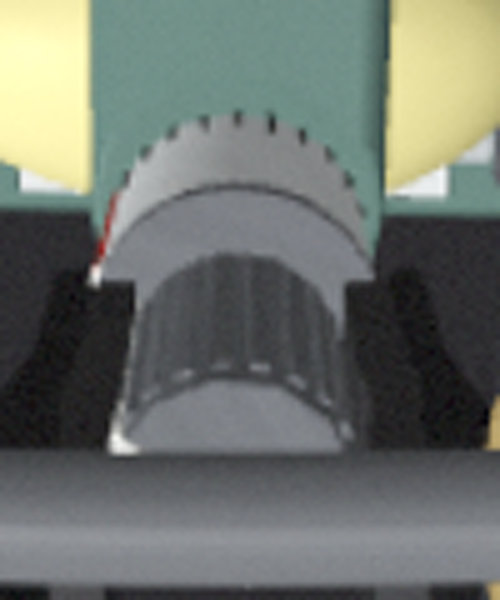

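View pics/s16.png

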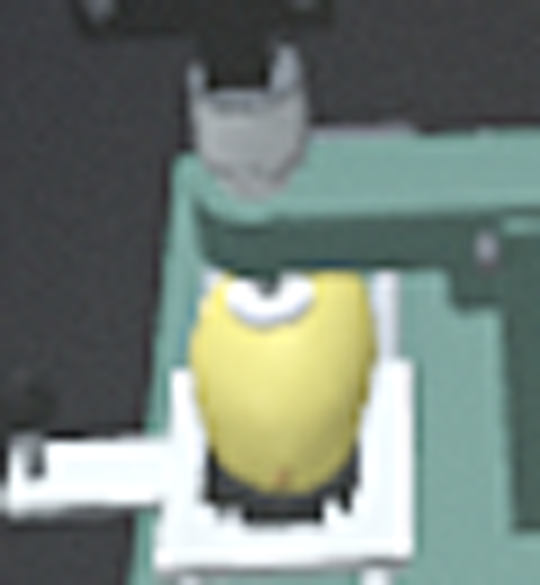

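The ticks shifted left by about 13 px (250→238, roughly 6°), the red line is slipping back, and the knob stopped descending. The clutch appears to be letting go. I'll compare with the intermediate frame before anything else.

Run:
```python
import cv2,numpy as np
a=[cv2.imread(f'pics/r{i}.png')[80:480,60:400] for i in (5,6,7)]
o=np.hstack([cv2.resize(x,(260,306)) for x in a]); cv2.imwrite('pics/cmp.png',o)
from h import *
chk(); avgT(3); chk()
c=cam('wrist'); cv2.imwrite('pics/w17.png',cv2.resize(c['img'][180:300,270:370],None,fx=5,fy=5,interpolation=cv2.INTER_CUBIC))
```

```text
t 21.32 p [ 0.5857 -0.0931  0.2237] yaw -1.3 turned 138.9 z err mm 0.35 F [-2.  -2.4  3.4] T [-0.481  0.221  0.023] w 0.0235 j7 -0.1 jt7 [ -1.22 -53.97  -8.22 -37.35  -0.64  -0.56  -1.26]
to axis [ 0.79 -1.16  0.34] tilt [-0.003  0.    -1.   ]
avg F,T [-1.656 -1.488  3.486 -0.349  0.292  0.013] std [0.398 0.333 0.166 0.03  0.019 0.017] J [-0.559 -0.581 -0.222]
t 21.48 p [ 0.5857 -0.0931  0.2236] yaw -1.3 turned 138.9 z err mm 0.31 F [-1.1 -1.6  3.3] T [-0.307  0.278  0.003] w 0.0232 j7 -0.1 jt7 [ -1.1  -53.51  -8.28 -37.03  -0.54  -0.59   0.  ]
to axis [ 0.77 -1.15  0.31] tilt [-0.003  0.    -1.   ]
```

View pics/cmp.png

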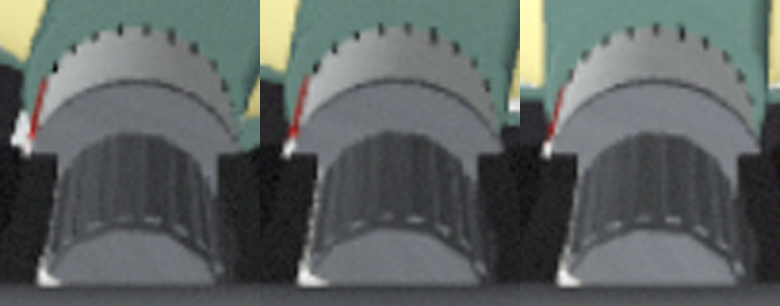

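View pics/w17.png

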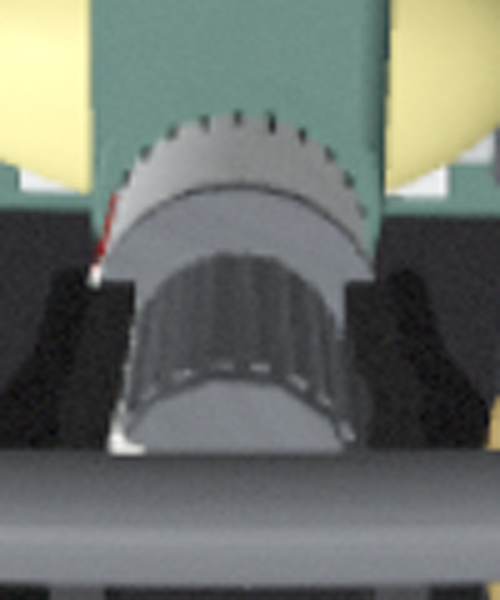

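```bash
cat > tick.py <<'E'
import cv2,numpy as np,sys
def ticks(fn):
    g=cv2.cvtColor(cv2.imread(fn),cv2.COLOR_BGR2GRAY).astype(float)
    # arc through ticks: (128,170),(222,117)?,(250,115),(285,127),(318,137),(365,222): ellipse centre 236; scan arcs
    best=[]
    ph=np.radians(np.arange(-50,50,.5)); 
    out=[]
    for k in range(-6,7,2):
        x=236+128*np.sin(ph); y=235+k-118*np.cos(ph)
        out.append(cv2.remap(g.astype(np.float32),x.astype(np.float32)[None],y.astype(np.float32)[None],1)[0])
    p=np.min(out,0); p=cv2.GaussianBlur(p[None],(5,1),0)[0]; p=p-cv2.blur(p[None],(31,1))[0]
    return p
if __name__=='__main__':
    ref=ticks('pics/r3.png'); 
    for n in sys.argv[1:]:
        p=ticks(f'pics/{n}.png'); best=[(np.corrcoef(ref[40:160],p[40+s:160+s])[0,1],s*.5) for s in range(-28,29)]
        print(n,sorted(best)[::-1][:3])
E
python3 tick.py r0 r1 r2 r4 r5 r6 r7 w17
```

```text
r0 [(np.float64(0.9048822847242279), 1.0), (np.float64(0.8949258435018502), 0.5), (np.float64(0.8581632635264559), 1.5)]
r1 [(np.float64(0.9267793207837751), 0.5), (np.float64(0.921383825346244), 0.0), (np.float64(0.8672755024353124), 1.0)]
r2 [(np.float64(0.9408878680455007), 0.0), (np.float64(0.9399215523297594), 0.5), (np.float64(0.8701225563406064), -0.5)]
r4 [(np.float64(0.9925466163743222), 0.0), (np.float64(0.9577739970880524), 0.5), (np.float64(0.9465758908255806), -0.5)]
r5 [(np.float64(0.9832453054670929), 0.0), (np.float64(0.9463327441898425), 0.5), (np.float64(0.9406812157427512), -0.5)]
r6 [(np.float64(0.9153668245922417), -14.0), (np.float64(0.9138095630865343), 1.0), (np.float64(0.8937450335094059), 0.5)]
r7 [(np.float64(0.8958251513513685), 9.5), (np.float64(0.8948803393700587), -6.0), (np.float64(0.8939391983906249), 9.0)]
w17 [(np.float64(0.8977097001365998), 9.5), (np.float64(0.8971345266426193), 9.0), (np.float64(0.8949010093546369), -6.0)]
```

The slip is about 6–7°, all of it after the r6 frame, with none before. I'll take one small 4° confirming step, without feed, to be sure the drum is truly blocked (total about 11°, limit 36°).

Request:
{"method": "apply_moves", "body": {
  "increments": [
    {"grip": 200, "xyz": [0, 0, 0], "rotation": [0, 0, 2]},
    {"grip": 200, "xyz": [0, 0, 0], "rotation": [0, 0, 4]}
  ]
}}

```text
time: 21.78
ee_pos: [0.5857, -0.0931, 0.2236]
eef_rot: [0.999, -0.047, -0.002, 0.0]
ft_force: [-1.7, -1.1, 2.9]
width: 0.0232
```

```bash
python3 -c "
from h import *
slip('r8')"; python3 tick.py r7 r8
```

```text
t 21.77 p [ 0.5857 -0.0931  0.2236] yaw -5.4 turned 143.0 z err mm 0.48 F [-1.7 -1.1  2.9] T [-0.36   0.332  0.063] w 0.0232 j7 -0.16 jt7 [ -0.65 -53.67  -8.29 -37.35  -0.5   -0.67   0.56]
to axis [ 0.71 -1.22  0.47] tilt [-0.003  0.    -1.   ]
red n 6 cent (np.float64(290.17), np.float64(227.83))
drum diff mean 32.64
r7 [(np.float64(0.8958251513513685), 9.5), (np.float64(0.8948803393700587), -6.0), (np.float64(0.8939391983906249), 9.0)]
r8 [(np.float64(0.8764110038748509), 5.0), (np.float64(0.8721659543541476), 5.5), (np.float64(0.870078272037947), -10.5)]
```

View pics/r8.png

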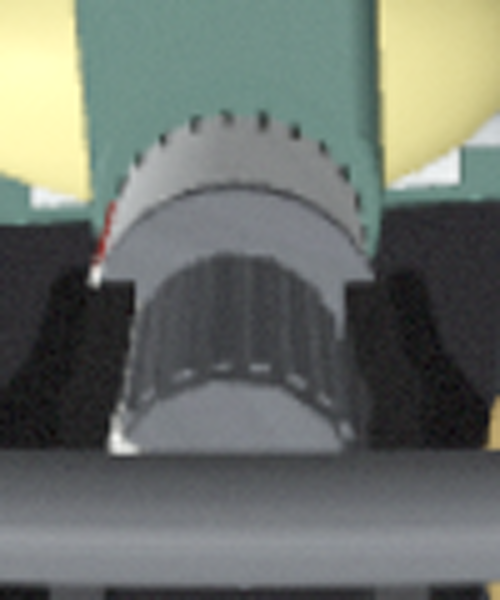

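The drum is fully blocked: another 4° of slip with the drum still, total about 10.5°. The pad bears, so I stop, release and lift away.

Request:
{"method": "apply_moves", "body": {
  "increments": [
    {"grip": 185, "xyz": [0, 0, 0], "rotation": [0, 0, 0]},
    {"grip": 120, "xyz": [0, 0, 0], "rotation": [0, 0, 0]},
    {"grip": 40, "xyz": [0, 0, 0], "rotation": [0, 0, 0]},
    {"grip": 0, "xyz": [0, 0, 0], "rotation": [0, 0, 0]},
    {"grip": 0, "xyz": [0, 0, 0], "rotation": [0, 0, 0]}
  ]
}}

```text
time: 22.45
ee_pos: [0.5857, -0.093, 0.2235]
eef_rot: [0.999, -0.048, -0.002, -0.0]
ft_force: [0.8, -0.4, -0.6]
width: 0.0561
```

Request:
{"method": "apply_moves", "body": {
  "increments": [
    {"grip": 0, "xyz": [0, 0, -10], "rotation": [0, 0, 0]},
    {"grip": 0, "xyz": [0, 0, -35], "rotation": [0, 0, 0]},
    {"grip": 0, "xyz": [0, 0, -70], "rotation": [0, 0, 0]},
    {"grip": 0, "xyz": [-50, 0, -110], "rotation": [0, 0, 0]},
    {"grip": 0, "xyz": [-100, 0, -130], "rotation": [0, 0, 0]}
  ]
}}

```text
time: 23.08
ee_pos: [0.4862, -0.0828, 0.3561]
eef_rot: [0.999, -0.048, -0.001, -0.0]
ft_force: [-1.4, 0.1, 0.8]
width: 0.0865
```

Run:
```python
from h import *
st()
for n in ['scene','top']:
    c=cam(n); cv2.imwrite(f'pics/{n}20.png',c['img'])
    if n=='scene': cv2.imwrite('pics/s20.png',cv2.resize(c['img'][180:280,225:315],None,fx=6,fy=6,interpolation=cv2.INTER_CUBIC))
```

```text
t 23.07 p [ 0.4862 -0.0828  0.3561] R [[0.995, -0.095, -0.001], [-0.095, -0.995, 0.001], [-0.001, -0.001, -1.0]] F [-1.38  0.11  0.81] T [-0.049 -0.057 -0.013] w 0.0865
```

View pics/s20.png

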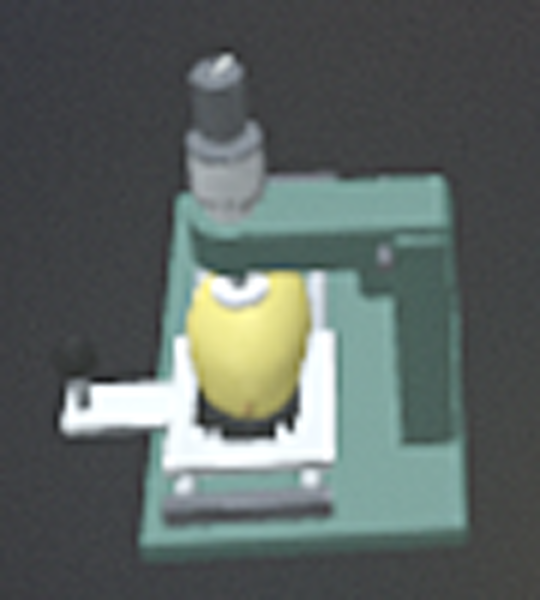

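View pics/scene20.png

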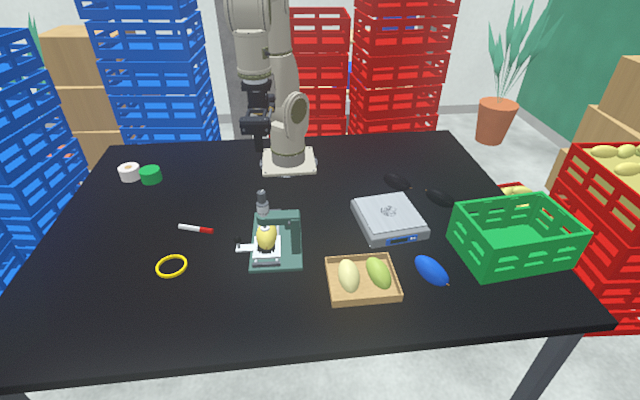

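The pad sits on the mango at (240,290) in the crop, the saddle is still home, the bystanders are unmoved and the gripper is clear. Handing in.

```bash
python3 -c "
from h import *
print(r.close_job())"
```

```text
the job is handed in; nothing more can be done
None
```

The mango is gauged and the job is handed in, at about 23 s of the 72 s allowed.

- **Placing:** I took the mango off the pan and laid it in the V with about 10 N of contact force. It measured about 2 mm from the V's centre, with its axis within about 1° of the V. I then let go of it.
- **Saddle:** I pushed it by the ball until it stopped moving under about 12 N of push, so it is home.
- **Spindle:** I turned the knob clockwise 143° in one grip and checked the drum's marks against the knob between steps. No slip showed up to 129°. At 139° the drum had stopped turning and the clutch had slipped about 6–7°. I turned 4° more to confirm, and the drum stayed still. Total slip is about 10–11°, against the 36° limit.

**Last checks:**
- After release, the camera showed the pad on the mango and the saddle home. The other two mangoes, the marker and the ring were unmoved, and the gripper was clear.
- The wrist torque readings were too noisy to show the 0.095 N·m slip level. The slip is judged from the drum marks and from the knob no longer descending; the lack of descent suggested about 8° at the first slip, slightly more than the marks did.
- The pad bearing on the fruit is inferred from the blocked drum and the picture. I did not measure the force.

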